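# Zero the light meter and present the label-end-up filter plate to it

## Robot

A 7-joint arm with a two-finger parallel gripper is mounted at the origin on the work surface. World frame = base frame: x ahead of the robot, y to its left, z up, the work surface at z = 0. Lengths are in m, angles in rad, forces in N, time in s.
With the tool pointing down it reaches from about 0.425 to 0.95 m from the base axis. Payload 4.7 kg.
Tool frame: the origin (TCP) lies at the centre of the arm's flange, where the gripper is bolted on; the fingertips stand 173 mm ahead of it and the grasp point (between the pads) lies 155 mm ahead of it; x points along the fingers, y is the direction in which the jaws open and shut, and the axes are right-handed (so a half turn about x gives the same grasp; the last joint's range is limited). The gripper opens to 85 mm and grips with 20 to 120 N. Pads are 22 mm wide; open, the fingers measure 114 mm over their backs; the gripper's body (76 mm by 85 mm) begins 54 mm behind the grasp point. The pads swing forward as they close: fully open they stand 13 mm farther back than shut.
Start: joints at [-1.305, 0.469, -0.049, 1.532, 0.024, 1.141, -0.082], TCP at [0.196, 0.646, 0.405] pointing down, gripper open.
Joint ranges: [-2.59, 2.59], [-0.33, 1.99], [-1.39, 1.29], [0.1, 2.45], [-1.04, 4.18], [0.21, 1.99], [-2.66, 2.66]. Speed limits (rad/s): [2.57, 2.57, 3.14, 3.14, 3.14, 3.14, 3.14].

## Interface

Orientations are given as a rotation vector (axis times angle).
In Python, from cell import manip, get_image, get_calibration, nets gives the robot as it stands.
- The arm moves only by the tool send_rows, never from a script. Its argument "deltas" is a list of rows, each an object of numbers: "hand": the finger opening in mm, from 0 to 85.4; "dx", "dy", "dz": the shift along the tool's x, y, z in mm; "rx", "ry", "rz": the turn, a rotation vector about the tool's x, y, z in rad. A call has 1 to 5 rows; each row is the pose to reach, as a shift and turn from the pose commanded when the call began, along the tool's axes at that moment; what a row does not reach only later rows make up. A row lasts 1/8 s, in which the tool goes at most 62.5 mm and 10.7 degrees, less where a joint would pass 70% of its speed; a pose out of reach is approached as far as the arm can. A call with a gripper value outside its range is refused whole. The fingers move at their own pace and stop on an object; "squeeze" is the grip in N (left out, the last holds). Time passes only in rows, so rows that repeat a pose let the fingers close. It gives the time, the measured TCP pose, the force and the opening at its end, in the units of the state.
- manip.get_state(): the state, without advancing time (a new reading comes with each control period).
- get_image(name): name is "scene" or "top"; returns the picture (384x512x3 uint8, red, green, blue); there is no depth.
- get_calibration(name): a dict with "fx", "fy", "cx", "cy" (pixels), "k1" (the pictures are not rectified: a ray, as slopes to the right and down, at radius r is drawn at 1 + k1 r^2 times it, then the intrinsics apply), "world_from_camera" (4x4, takes a point from camera to world coordinates). Camera axes: x right, y down, z forward; pixel columns grow to the right and rows downward; lengths in m; the calibration is good to about 2 mm. A picture is of the moment at which its call begins. get_calibration takes no time and is no camera call.
- manip.sign_off(): hands the job in, once; it reports no verdict.
Trained networks look in the newest picture that a camera, given by its name, has taken for a name from the list of things; names that differ only in an ending like _2 or _b are one class to them, and where a whole thing is asked for, a point or a joint stands for the part that bears it (a point fixed in the world has none). Each returns a list of dicts, best first, with "p" (0 to 1); they miss things now and then, are a little off and sometimes report something else, mostly with a low value. They report only what shows in the picture. A call takes as long as a camera call. They do not tell look-alikes from the thing itself.
- nets.find_in(target, camera): "position" ([x, y, z] in m, in world coordinates, good to about 4 mm: the middle of the surface that is visible of it).
- nets.masks_of(target, camera): "region" (384x512 bool, what is visible of it).
The state is a dict: "clock": time; "q": joint angles; "dq": joint speeds; "tau": joint torques, N m; "position": TCP position; "orientation": TCP orientation; "force": force on the tool from outside, world axes, zero at the start; "torque": the same for the moment, N m; "width": finger opening in m.
Only numpy, scipy, OpenCV 4.12 (cv2) and the standard library are available. Lean on these libraries where they do the work, as an engineer would, in place of code of your own. Each camera call takes 0.05 s, during which the arm holds its last target.

## Task

First turn the light meter's peak-pointer knob back to its zero stop. Then, of the three glass filter plates in the wooden rack, take the one standing with its frosted end up (it shows a small corner notch at its top), gripping it by that frosted end, lift it out, turn it so that it lies level with its label upwards, and bring the middle of its amber glass a few centimetres above the meter's round light window without touching the meter. Finish while still holding it there; leave the other plates, the bottle, the beaker and the funnel alone.

Things in the scene. Friction and masses are not known exactly. Their poses are not given: they have to be found in the camera images.
- reset_knob (a joint): peak-pointer reset knob of the light meter, vertical axis: 0 = at the zero stop (red pointer at the red tick, bar parallel to the meter's x axis); grows clockwise seen from above, to 1.7 rad; starts at 0.6 to 1.35 rad, so zero is reached anticlockwise seen from above. It stays where left; friction 0.03 N m
- reset_grip (a point): point on the knob's axis at the height to grip it, 70 mm above the table (30 mm above the meter's top). The black grip is an upright bar 46 mm long (along this point's x axis, which turns with the knob), 12 mm thick (along y), from 8 to 40 mm above the meter's top, on a disc of 48 mm diameter and 8 mm height
- light_window (a point): centre of the flush round black light window (30 mm wide, white rim) in the top of the grey light meter, 40 mm above the table. Axes: those of the meter, z up. The meter is a fixed box 130 (x) by 210 (y) by 40 mm high whose centre lies 55 mm to this point's -y; the knob's axis lies 110 mm to this point's -y
- plate_mid (a point): centre of the wanted glass filter plate, 130 long, 36 wide, 5 mm thick, 58 g. z axis along the length to the frosted end, y across the width, x out of the labelled face (blue label with two white bars on white frosted glass). Starts upright in a rack slot, frosted end up, label facing roughly the robot; plates may lean 0.1 rad. Last 45 mm frosted white, the rest amber
- frosted_end (a point): point of the wanted plate in mid-thickness and mid-width of its frosted end, 24 mm from the end edge, where to grip it by its long edges (36 mm apart); 41 mm from plate_mid along +z; same axes. A 9 by 9 mm notch is cut from the frosted end's corner at +y, +z
- filter_middle (a point): centre of the wanted plate's amber glass, 22.5 mm from plate_mid along -z; same axes
- other1_mid (a point): centre of another plate of the same size, standing with its frosted end down in its slot, so that its top is amber with no notch; leave alone
- other2_mid (a point): centre of a third plate, as other1_mid; leave alone
- rack: fixed dark wooden rack, 70 mm (x) by 250 mm (y) by 77 mm high, origin at the centre of its underside; three slots 25 mm deep at y = -90, 0 and +90 mm, 8 mm (x) by 40 mm (y), each holding a plate upright with its width along the rack's y; plates stand 105 mm out of its top and the slots' floor is 52 mm above the table
- bottle: closed clear plastic bottle, 64 mm diameter, 170 mm high, origin at the centre of its underside; leave alone
- beaker: open glass beaker, 68 mm diameter, 90 mm high, origin at the centre of its underside; leave alone
- funnel: blue plastic funnel standing on its mouth, 68 mm diameter, 75 mm high, origin at the centre of its underside; leave alone
- plate: the wanted plate, origin at the middle of its lower (amber) end edge, 65 mm from plate_mid along -z; same axes
- meter: the light meter, origin at the centre of its underside, 55 mm to -y of and 40 mm below light_window
Mind the look-alikes: they are no part of the job. What is shaped like the plate but green or purple is not meant.

How it is judged:
By the outcome, as a careful person would: the job done as asked, in the order asked, and still so for the second after the job is handed in, while the arm keeps its last pose, push and grip.
It also fails if it takes over 56 s, if anything falls off the work surface, if the arm or the gripper's body presses on something with over 40 N, if the wrist force passes 120 N, or if a joint passes its speed limit or range.

## Working session

There is one attempt and no reset: what is moved stays moved. The work goes in short steps, Python scripts to look and compute and a tool call to move; the robot and the scene stay as the last step left them, time stands still between calls to the robot, and variables do not carry over. Pictures are saved under pics/ and viewed, and the job is handed in when it is done.

Besides the shell and the picture viewer there is one more tool, called after "Request:" as name([rows], argument=value, ...), one row to a line, values as JSON. send_rows: Moves the arm, as the interface text tells. Its arguments: {"type":"object","properties":{"deltas":{"type":"array"},"squeeze":{"type":"number"}},"required":["deltas"]}

```bash
ls; mkdir -p pics; python3 - <<'E'
from cell import manip,get_image,get_calibration,nets
import cv2,numpy as np
np.set_printoptions(precision=4,suppress=True)
for c in ("scene","top"):
    im=get_image(c); cv2.imwrite(f"pics/{c}0.png",cv2.resize(im[:,:,::-1],(800,600),interpolation=cv2.INTER_CUBIC))
    k=get_calibration(c); print(c,k)
    for n in ("reset_knob","reset_grip","light_window","plate_mid","frosted_end","other1_mid","rack","meter","bottle","beaker","funnel"):
        try: print(n,[(np.round(d["position"],3).tolist(),round(d["p"],2)) for d in nets.find_in(n,c)][:4])
        except Exception as e: print(n,e)
print(manip.get_state())
E
```

```text
pics
scene {'fx': 442.7378105803112, 'fy': 442.7378105803112, 'cx': 249.81033241450734, 'cy': 185.94338681803288, 'k1': 0.060863299453948694, 'world_from_camera': array([[ 0.6224,  0.5566, -0.5503,  1.1401],
       [ 0.7827, -0.4481,  0.4319, -0.4202],
       [-0.0062, -0.6995, -0.7146,  0.8171],
       [ 0.    ,  0.    ,  0.    ,  1.    ]])}
reset_knob [([0.556, -0.26, 0.059], 0.93)]
reset_grip [([0.557, -0.26, 0.06], 0.61)]
light_window [([0.585, -0.219, 0.042], 0.63), ([0.556, -0.259, 0.058], 0.55)]
plate_mid [([0.543, 0.342, 0.072], 0.87), ([0.533, 0.251, 0.132], 0.82), ([0.444, 0.183, 0.08], 0.67)]
frosted_end [([0.533, 0.249, 0.135], 0.75), ([0.536, 0.344, 0.07], 0.68), ([0.449, 0.178, 0.077], 0.66)]
other1_mid [([0.535, 0.16, 0.134], 0.77)]
rack [([0.567, 0.136, 0.072], 0.69)]
meter [([0.585, -0.216, 0.042], 0.94)]
bottle [([0.778, -0.044, 0.103], 0.56), ([0.534, 0.25, 0.134], 0.25)]
beaker [([0.724, 0.238, 0.062], 0.55)]
funnel [([0.732, -0.276, 0.015], 0.92)]
top {'fx': 464.11984657497703, 'fy': 464.11984657497703, 'cx': 254.0200273739448, 'cy': 192.06835633877864, 'k1': -0.
[... 732 characters left out ...]
.038], 0.72), ([0.717, -0.261, 0.018], 0.28)]
bottle [([0.746, -0.029, 0.114], 0.9)]
beaker [([0.726, 0.255, 0.056], 0.97), ([0.538, 0.068, 0.149], 0.58)]
funnel [([0.718, -0.265, 0.018], 0.56), ([0.564, -0.199, 0.037], 0.46)]
{'clock': 1.2, 'q': array([-1.3049,  0.4686, -0.0486,  1.5325,  0.0241,  1.141 , -0.0823]), 'dq': array([ 0.0014,  0.0013,  0.0001, -0.0016, -0.0006, -0.0001, -0.0005]), 'tau': array([  0.0009, -51.0161,  -0.0463, -23.8012,   0.0109,   0.001 ,
        -0.    ]), 'position': array([0.1961, 0.6459, 0.4048]), 'orientation': array([ 0.2314,  1.5584, -0.2313]), 'force': array([0.2251, 0.4951, 0.4787]), 'torque': array([0.0112, 0.0277, 0.0321]), 'width': 0.08559865396235831}
```

View pics/scene0.png

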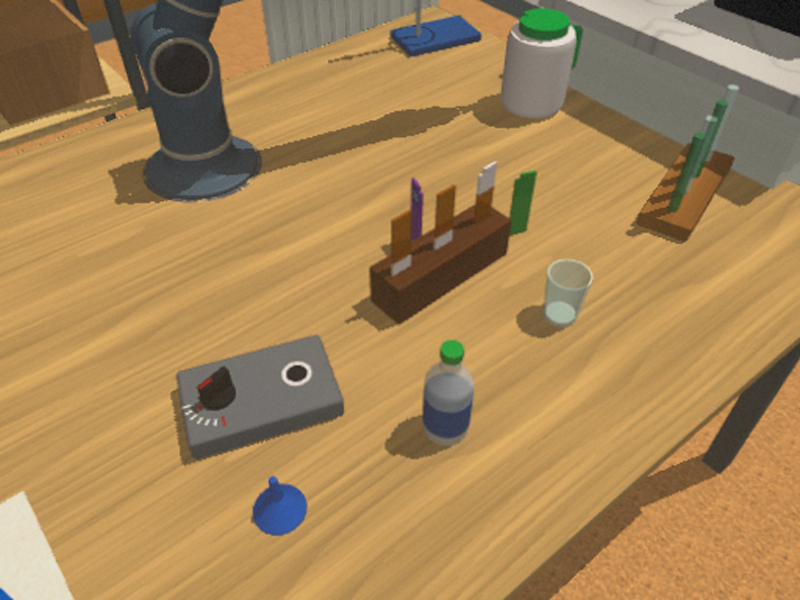

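View pics/top0.png

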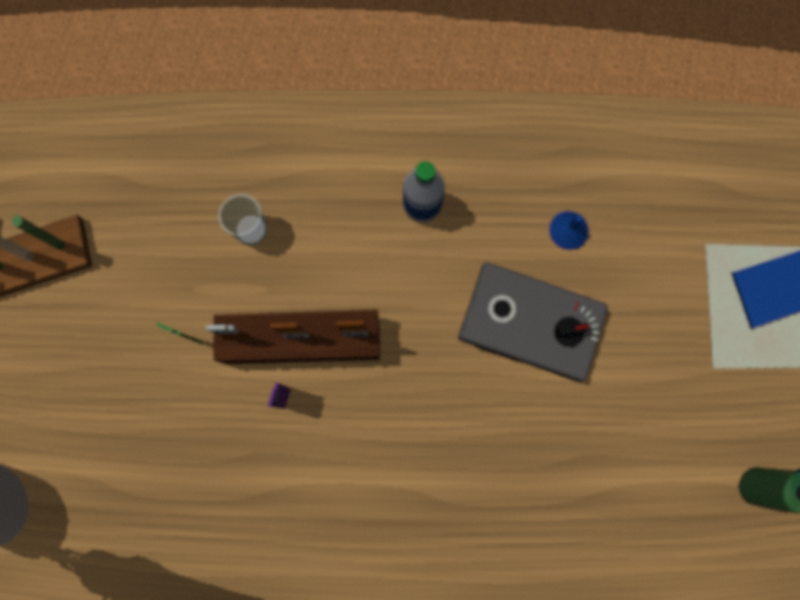

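The scene picture shows the wanted plate (white top) at (486,180) of 800x600, with the amber others at (402,235) and (445,210). The green and purple look-alikes stand at (522,200) and (417,205), and the meter is at (260,395). Next I'll zoom in and measure.

```bash
cat > h.py <<'E'
from cell import manip,get_image,get_calibration,nets
import cv2,numpy as np
from scipy.spatial.transform import Rotation as R
np.set_printoptions(precision=4,suppress=True)
def proj(P,c):
    k=get_calibration(c);T=np.linalg.inv(k["world_from_camera"]);P=np.atleast_2d(P)
    p=P@T[:3,:3].T+T[:3,3];s=p[:,:2]/p[:,2:];s=s*(1+k["k1"]*(s**2).sum(1,keepdims=True))
    return s*[k["fx"],k["fy"]]+[k["cx"],k["cy"]]
def ray(uv,c):
    k=get_calibration(c);d=(np.atleast_2d(uv)-[k["cx"],k["cy"]])/[k["fx"],k["fy"]];s=d.copy()
    for _ in range(30): s=d/(1+k["k1"]*(s**2).sum(1,keepdims=True))
    T=k["world_from_camera"]
    return T[:3,3],np.c_[s,np.ones(len(s))]@T[:3,:3].T
def onz(uv,c,z):
    o,d=ray(uv,c);return o+d*((z-o[2])/d[:,2])[:,None]
def crop(im,u0,v0,u1,v1,f,name):
    cv2.imwrite(name,cv2.resize(im[v0:v1,u0:u1,::-1],None,fx=f,fy=f,interpolation=cv2.INTER_CUBIC))
E
python3 - <<'E'
from h import *
s=get_image("scene");t=get_image("top")
crop(s,105,205,230,300,6,"pics/s_m.png");crop(t,285,160,400,250,6,"pics/t_m.png")
crop(s,225,95,355,210,5,"pics/s_r.png");crop(t,95,180,255,270,5,"pics/t_r.png")
np.save("s0.npy",s);np.save("t0.npy",t)
for c,im in(("scene",s),("top",t)):
    for n in ("meter","reset_knob","light_window"):
        for d in nets.masks_of(n,c)[:2]:
            m=d["region"].astype(np.uint8);ys,xs=np.where(m)
            print(c,n,round(d["p"],2),len(xs),xs.mean(),ys.mean(),xs.min(),xs.max(),ys.min(),ys.max())
E
```

```text
scene meter 0.93 5537 164.51851182951057 253.04533140689904 112 219 214 293
scene reset_knob 0.95 404 138.88861386138615 249.56683168316832 128 149 236 261
scene light_window 0.58 5529 164.33894013383974 253.36643154277445 113 219 215 293
top meter 0.69 155 145.43870967741935 211.91612903225806 132 157 208 216
top meter 0.56 4575 340.5873224043716 206.11628415300547 293 387 168 244
top reset_knob 0.78 321 364.50467289719626 211.14953271028037 355 376 202 221
top light_window 0.58 4697 340.3800298062593 206.16372152437725 292 388 168 244
```

View pics/s_m.png

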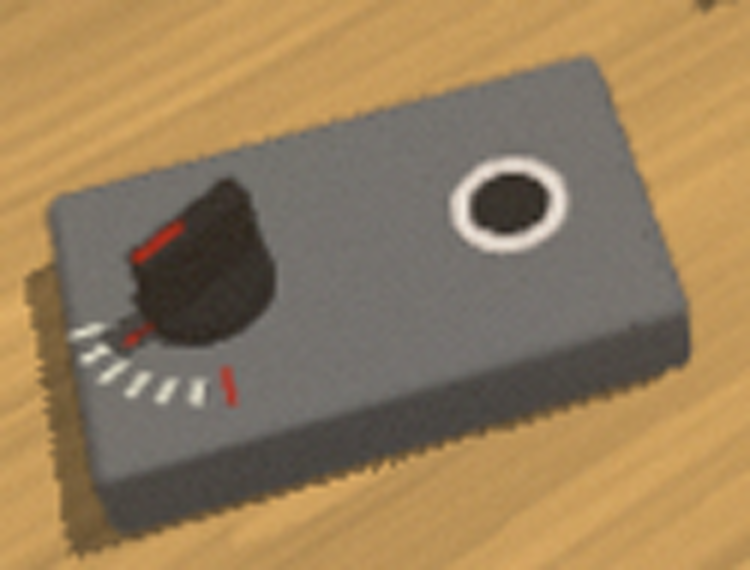

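View pics/t_m.png

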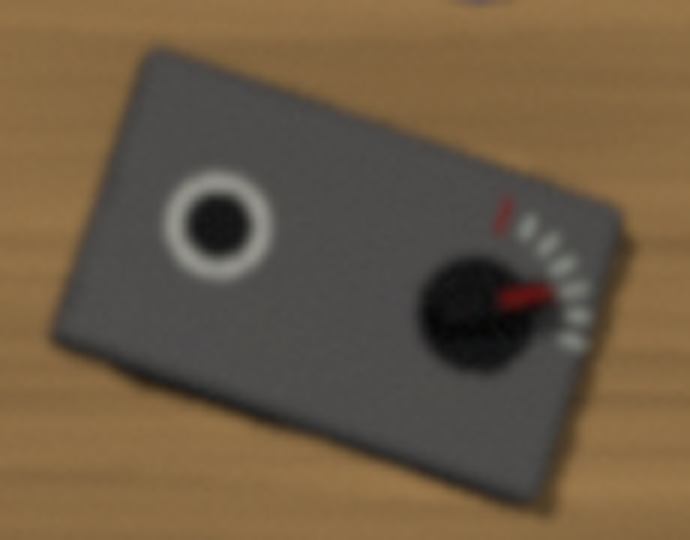

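View pics/s_r.png

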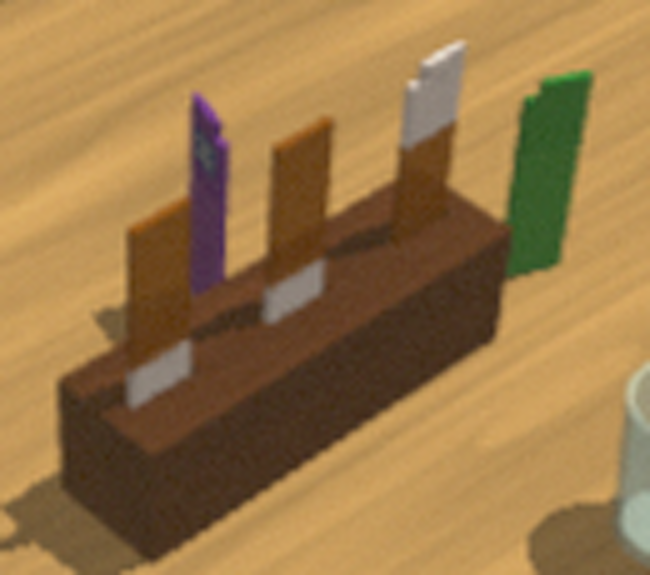

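View pics/t_r.png

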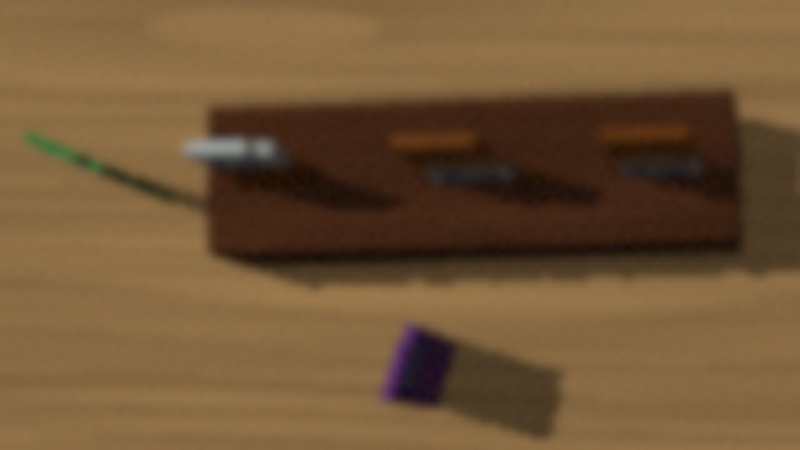

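```bash
cat > fit.py <<'E'
from h import *
from scipy.optimize import least_squares
def cp(l,f,u0,v0): return (np.array(l,float)+.5)/f-.5+[u0,v0]
# meter: params window x,y,yaw (z known)
S=cp([(52,200),(595,57),(688,305),(100,485),(508,203)],6,105,205)
T=cp([(150,48),(622,210),(535,498),(55,335),(218,225)],6,285,160)
def mpts(p):
    x,y,a=p;c,s=np.cos(a),np.sin(a)
    L=np.array([(-65,50),(65,50),(65,-160),(-65,-160),(0,0)])/1e3
    # (x-,y+) ...
    return np.c_[x+c*L[:,0]-s*L[:,1],y+s*L[:,0]+c*L[:,1],np.full(5,.04)]
# order in scene: corner(-x,-y),(-x,+y),(+x,+y),(+x,-y),win ; top: (+x,+y),(+x,-y),(-x,-y),(-x,+y),win
def rm(p):
    P=mpts(p);return np.r_[(proj(P[[3,0,1,2,4]],"scene")-S).ravel(),(proj(P[[1,2,3,0,4]],"top")-T).ravel()]
best=min((least_squares(rm,[.56,-.2,a]) for a in np.arange(-3,3.2,.5)),key=lambda r:r.cost)
print("meter",best.x,"rms",np.sqrt((best.fun**2).mean()));print(best.fun.reshape(-1,2))
w=best.x
a=w[2];k=w[:2]+.11*np.array([np.sin(a),-np.cos(a)]);print("knob axis",k)
print("knob proj",proj([[*k,.048]],"scene"),proj([[*k,.08]],"top"))
# plate
s=cp([(464,43),(455,125),(402,147),(405,83),(447,208),(394,240)],5,225,95)
# local coords (x,y,z) mm rel plate_mid, face x=-2.5
Ls=np.array([(-2.5,-18,65),(-2.5,-18,20),(-2.5,18,20),(-2.5,18,56)])/1e3
t=cp([(183,140),(183,158),(254,160),(254,140)],5,95,180)
Lt=np.array([(-2.5,-18,65),(2.5,-18,65),(2.5,9,65),(-2.5,9,65)])/1e3
def pose(p): 
    Rm=R.from_euler("ZYX",[p[3],p[4],p[5]]).as_matrix(); return Rm,np.array(p[:3])
def rp(p):
    Rm,o=pose(p);return np.r_[(proj(Ls@Rm.T+o,"scene")-s[:4]).ravel(),(proj(Lt@Rm.T+o,"top")-t).ravel(),(p[2]-.117)*1000,p[4]*5,p[5]*5,(p[3]-np.pi)*5]
b=least_squares(rp,[.53,.25,.117,np.pi,0,0]);print("plate",b.x);print(b.fun)
Rm,o=pose(b.x);print("frosted_end",o+Rm[:,2]*.041);print(Rm)
print("scene slot pts",onz(s[4:],"scene",.077),"mid-bottom at .077:",o-Rm[:,2]*.04)
# rack corners at z .077
print("rack scene",onz(cp([(62,382),(155,452),(508,232)],5,225,95),"scene",.077))
print("rack top",onz(cp([(210,107),(732,93),(738,240),(212,250)],5,95,180),"top",.077))
E
python3 fit.py
```

```text
meter [ 0.5866 -0.1528 -0.3243] rms 1.1789882824702478
[[-1.0875 -1.2067]
 [ 0.679  -2.4251]
 [ 1.8081 -0.4645]
 [-0.4179 -0.3063]
 [ 1.2736  0.1538]
 [ 0.4413 -1.7037]
 [ 2.1984 -1.0551]
 [ 1.6874  1.1009]
 [-0.3871  0.1737]
 [ 0.3661  0.059 ]]
knob axis [ 0.5516 -0.2571]
knob proj [[139.5813 250.6825]] [[367.7344 209.5372]]
plate [0.5331 0.2478 0.1172 3.1135 0.0245 0.0428]
[ 0.4786  0.4352  0.1135 -0.5436  0.0143 -0.0494  0.9064  0.4286  1.3368
  0.7763  1.1669 -0.4999 -0.8823 -0.4225 -0.7192  1.2435  0.2461  0.1224
  0.2142 -0.1405]
frosted_end [0.5322 0.2496 0.1582]
[[-0.9993 -0.0291 -0.0233]
 [ 0.0281 -0.9987  0.0435]
 [-0.0245  0.0428  0.9988]]
scene slot pts [[0.5328 0.2716 0.077 ]
 [0.5343 0.2323 0.077 ]] mid-bottom at .077: [0.5341 0.2461 0.0773]
rack scene [[0.5111 0.0345 0.077 ]
 [0.5762 0.0397 0.077 ]
 [0.5667 0.2823 0.077 ]]
rack top [[0.5666 0.2886 0.077 ]
 [0.5761 0.0406 0.077 ]
 [0.5071 0.0367 0.077 ]
 [0.4987 0.2842 0.077 ]]
```

```bash
cat > k.py <<'E'
from fit import *
print("----")
print("win", onz(S[4:],"scene",.04),onz(T[4:],"top",.04))
for n,uv,c,f in(("ptr",[(125,345),(228,385),(200,390),(168,390),(138,385),(110,372),(95,352),(85,330)],"scene",(6,105,205)),("ptr",[(552,292),(505,215),(527,227),(547,245),(563,267),(573,290),(577,315),(571,340)],"top",(6,285,160))):
  for z in (.04,.05):
    P=onz(cp(uv,*f),c,z);d=P[:,:2]-k;print(c,z,np.round(a-np.arctan2(d[:,1],d[:,0]),2),np.round(np.hypot(*d.T),3))
# project bar for several knob angles
im={c:np.load(c[0]+"0.npy")[:,:,::-1].copy() for c in("scene","top")}
for c,(u0,v0,u1,v1) in (("scene",(105,205,230,300)),("top",(285,160,400,250))):
  out=[]
  for th in (.8,.95,1.1):
    I=cv2.resize(im[c],None,fx=6,fy=6,interpolation=cv2.INTER_CUBIC)
    b=a-th;e=np.array([np.cos(b),np.sin(b)]);n=np.array([-e[1],e[0]])
    for z in(.048,.08):
        pts=np.array([[*(k+sx*.023*e+sy*.006*n),z] for sx,sy in((1,1),(1,-1),(-1,-1),(-1,1))])
        q=((proj(pts,c)+.5)*6-.5).round().astype(np.int32);cv2.polylines(I,[q],True,(0,255,0) if z>.05 else(255,255,0),1)
    kx=proj([[*k,.045]],c)[0]*6;u,v=int(kx[0]),int(kx[1]);out.append(I[v-130:v+130,u-130:u+130])
  cv2.imwrite(f"pics/bar_{c}.png",np.hstack(out))
E
python3 k.py | sed -n '/----/,$p'
```

```text
----
win [[ 0.5845 -0.1547  0.04  ]] [[ 0.5867 -0.1519  0.04  ]]
scene 0.04 [1.21 0.06 0.29 0.55 0.8  1.06 1.3  1.54] [0.035 0.042 0.042 0.043 0.044 0.045 0.045 0.045]
scene 0.05 [1.01 0.04 0.23 0.45 0.68 0.92 1.14 1.37] [0.038 0.049 0.049 0.049 0.049 0.049 0.047 0.045]
top 0.04 [ 0.97 -0.01  0.23  0.5   0.77  1.01  1.26  1.51] [0.033 0.043 0.042 0.041 0.041 0.042 0.042 0.041]
top 0.05 [ 1.   -0.05  0.2   0.48  0.77  1.03  1.29  1.56] [0.03  0.04  0.039 0.038 0.038 0.039 0.039 0.038]
```

```bash
python3 -c "
import cv2,numpy as np
cv2.imwrite('pics/bars.png',np.vstack([cv2.imread('pics/bar_scene.png'),cv2.imread('pics/bar_top.png')]))"
```

```text
(no output)
```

View pics/bars.png

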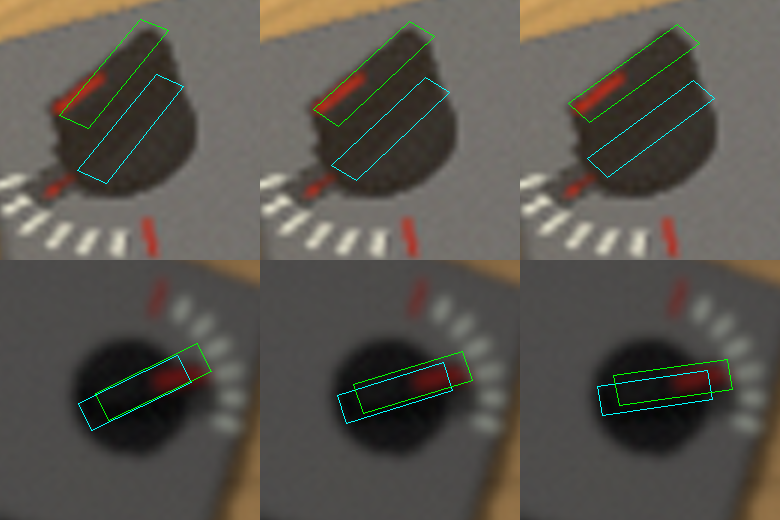

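```bash
cat > go.py <<'E'
from h import *
import sys,json
def frame(xd,yd):
    x=np.array(xd,float);x/=np.linalg.norm(x);y=np.array(yd,float);y-=x*(x@y);y/=np.linalg.norm(y)
    return np.c_[x,y,np.cross(x,y)]
def rel(p,Rt,base=None):
    s=manip.get_state();R0=R.from_rotvec(s["orientation"]).as_matrix()
    d=R0.T@(np.array(p)-s["position"])*1e3;r=R.from_matrix(R0.T@Rt).as_rotvec()
    print("delta mm",d.round(1),"rot",r.round(3),"|d|",np.linalg.norm(d).round(1),"deg",np.degrees(np.linalg.norm(r)).round(1))
def log():
    s=manip.get_state()
    with open("log.jsonl","a") as f:f.write(json.dumps({k:np.asarray(v).tolist() for k,v in s.items()})+"\n")
    print("t",s["clock"],"q",s["q"],"p",s["position"],"F",s["force"],"M",s["torque"],"w",s["width"]);print(R.from_rotvec(s["orientation"]).as_matrix())
E
python3 - <<'E'
from go import *
log()
b=-.324-1.03; y=[-np.sin(b),np.cos(b),0]
for sg in(1,-1):
    Rt=frame([0,0,-1],np.array(y)*sg); rel([.5,.2,.405],Rt); rel([.5516,-.2571,.40],Rt)
E
```

```text
t 1.6 q [-1.3049  0.4686 -0.0486  1.5325  0.0241  1.141  -0.0823] p [0.1961 0.6459 0.4048] F [-0.3042 -0.4024  0.1693] M [ 0.0104  0.0564 -0.0121] w 0.08504533832070364
[[-0.      0.2906  0.9569]
 [ 0.0002  0.9569 -0.2906]
 [-1.      0.0002 -0.0001]]
delta mm [  -0.3 -338.4  420.4] rot [ 1.059 -0.    -0.   ] |d| 539.6 deg 60.7
delta mm [   4.6 -760.7  602.6] rot [ 1.059 -0.    -0.   ] |d| 970.5 deg 60.7
delta mm [  -0.3 -338.4  420.4] rot [-2.082  0.    -0.   ] |d| 539.6 deg 119.3
delta mm [   4.6 -760.7  602.6] rot [-2.082  0.    -0.   ] |d| 970.5 deg 119.3
```

Request:
send_rows([
  {"dy":-170,"dz":211,"rx":0.5,"hand":60},
  {"dy":-170,"dz":211,"rx":0.5,"hand":60},
  {"dy":-170,"dz":211,"rx":0.5,"hand":60},
  {"dy":-170,"dz":211,"rx":0.5,"hand":60},
  {"dy":-170,"dz":211,"rx":0.5,"hand":60},
])

```text
$.deltas[0]: bad value
```

```bash
cat > kn.py <<'E'
from go import *
log()
b=-.324-1.03; y=[-np.sin(b),np.cos(b),0]
Rt=frame([0,0,-1],y); 
for p in([.5,.2,.405],[.5516,-.2571,.30],[.5516,-.2571,.23]): rel(p,Rt)
E
python3 kn.py
```

```text
t 1.6 q [-1.3049  0.4686 -0.0486  1.5325  0.0241  1.141  -0.0823] p [0.1961 0.6459 0.4048] F [-0.3042 -0.4024  0.1693] M [ 0.0104  0.0564 -0.0121] w 0.08504533832070364
[[-0.      0.2906  0.9569]
 [ 0.0002  0.9569 -0.2906]
 [-1.      0.0002 -0.0001]]
delta mm [  -0.3 -338.4  420.4] rot [ 1.059 -0.    -0.   ] |d| 539.6 deg 60.7
delta mm [ 104.6 -760.8  602.6] rot [ 1.059 -0.    -0.   ] |d| 976.1 deg 60.7
delta mm [ 174.6 -760.8  602.6] rot [ 1.059 -0.    -0.   ] |d| 986.1 deg 60.7
```

Perhaps every key is required, so I'll send all of them.

Request:
send_rows([
  {"hand":60,"dx":0,"dy":-170,"dz":211,"rx":0.5,"ry":0,"rz":0},
  {"hand":60,"dx":0,"dy":-170,"dz":211,"rx":0.5,"ry":0,"rz":0},
  {"hand":60,"dx":0,"dy":-170,"dz":211,"rx":0.5,"ry":0,"rz":0},
  {"hand":60,"dx":0,"dy":-170,"dz":211,"rx":0.5,"ry":0,"rz":0},
  {"hand":60,"dx":0,"dy":-170,"dz":211,"rx":0.5,"ry":0,"rz":0},
])

```text
clock: 2.22
position: [0.3513, 0.4182, 0.4051]
orientation: [0.626, 1.477, -0.626]
force: [-0.3, 0.5, 0.4]
width: 0.06
```

```bash
python3 kn.py
```

```text
t 2.225 q [-1.0559  0.2565  0.1287  1.8479 -0.0363  1.0392 -0.1434] p [0.3513 0.4182 0.4051] F [-0.2712  0.4924  0.3708] M [ 0.0725 -0.0087 -0.0345] w 0.06004034326967437
[[ 0.0012  0.7182  0.6958]
 [-0.0006  0.6958 -0.7182]
 [-1.      0.0004  0.0012]]
delta mm [  0.4 -45.  260.2] rot [ 0.553  0.001 -0.001] |d| 264.0 deg 31.7
delta mm [ 105.8 -326.   624.2] rot [ 0.553  0.001 -0.001] |d| 712.1 deg 31.7
delta mm [ 175.8 -326.1  624.1] rot [ 0.553  0.001 -0.001] |d| 725.8 deg 31.7
```

Request:
send_rows([
  {"hand":60,"dx":0,"dy":-140,"dz":268,"rx":0.55,"ry":0,"rz":0},
  {"hand":60,"dx":0,"dy":-140,"dz":268,"rx":0.55,"ry":0,"rz":0},
  {"hand":60,"dx":0,"dy":-140,"dz":268,"rx":0.55,"ry":0,"rz":0},
  {"hand":60,"dx":0,"dy":-140,"dz":268,"rx":0.55,"ry":0,"rz":0},
  {"hand":60,"dx":0,"dy":-140,"dz":268,"rx":0.55,"ry":0,"rz":0},
])

```text
clock: 2.85
position: [0.4367, 0.1311, 0.4051]
orientation: [1.042, 1.308, -1.04]
force: [0.7, 0.1, 0.7]
width: 0.0597
```

```bash
python3 kn.py
```

```text
t 2.85 q [-0.7502  0.1017  0.3984  2.0476 -0.0475  0.9995 -0.1014] p [0.4367 0.1311 0.4051] F [0.7374 0.0735 0.7433] M [ 0.0763 -0.039  -0.0336] w 0.05972805802866946
[[ 0.001   0.9745  0.2246]
 [ 0.001   0.2246 -0.9745]
 [-1.      0.0012 -0.0007]]
delta mm [  0.2  77.1 -52.9] rot [ 0.01  -0.001 -0.001] |d| 93.5 deg 0.6
delta mm [104.8  24.6 404.2] rot [ 0.01  -0.001 -0.001] |d| 418.3 deg 0.6
delta mm [174.8  24.6 404.2] rot [ 0.01  -0.001 -0.001] |d| 441.1 deg 0.6
```

Request:
send_rows([
  {"hand":60,"dx":0,"dy":20,"dz":280,"rx":0.01,"ry":0,"rz":0},
  {"hand":60,"dx":0,"dy":20,"dz":280,"rx":0.01,"ry":0,"rz":0},
  {"hand":60,"dx":0,"dy":20,"dz":280,"rx":0.01,"ry":0,"rz":0},
  {"hand":60,"dx":0,"dy":20,"dz":280,"rx":0.01,"ry":0,"rz":0},
  {"hand":60,"dx":0,"dy":20,"dz":280,"rx":0.01,"ry":0,"rz":0},
])

```text
clock: 3.48
position: [0.5193, -0.1385, 0.405]
orientation: [1.05, 1.301, -1.051]
force: [0.1, 0.4, -0.5]
width: 0.06
```

```bash
python3 kn.py
```

```text
t 3.475 q [-0.3151  0.2681  0.6075  1.8878 -0.1755  1.0372  0.5784] p [ 0.5193 -0.1385  0.405 ] F [ 0.0546  0.4192 -0.5125] M [ 0.007  -0.0444  0.0719] w 0.06004797869282655
[[ 0.0012  0.9773  0.2117]
 [-0.0012  0.2117 -0.9773]
 [-1.      0.001   0.0015]]
delta mm [  -0.4   52.7 -335. ] rot [-0.004  0.001 -0.001] |d| 339.1 deg 0.2
delta mm [105.2   6.3 122.6] rot [-0.004  0.001 -0.001] |d| 161.6 deg 0.2
delta mm [175.2   6.3 122.5] rot [-0.004  0.001 -0.001] |d| 213.9 deg 0.2
```

Request:
send_rows([
  {"hand":50,"dx":55,"dy":6,"dz":122,"rx":0,"ry":0,"rz":0},
  {"hand":50,"dx":105,"dy":6,"dz":122,"rx":0,"ry":0,"rz":0},
  {"hand":50,"dx":105,"dy":6,"dz":122,"rx":0,"ry":0,"rz":0},
  {"hand":50,"dx":105,"dy":6,"dz":122,"rx":0,"ry":0,"rz":0},
])

```text
clock: 3.98
position: [0.5504, -0.2544, 0.297]
orientation: [1.049, 1.307, -1.053]
force: [-0.2, 0.7, -0.2]
width: 0.0499
```

```bash
python3 kn.py; python3 - <<'E'
from h import *
s=get_image("scene");t=get_image("top")
a=cv2.resize(s[150:310,80:240],(480,480));
crop(s,80,150,240,310,4,"pics/s1.png")
E
```

```text
t 3.975 q [-0.0505  0.5186  0.5676  1.833  -0.3464  0.8951  0.8925] p [ 0.5504 -0.2544  0.297 ] F [-0.2391  0.6934 -0.2131] M [-0.011  -0.0078  0.0227] w 0.04988960681238579
[[-0.005   0.9772  0.2124]
 [ 0.0007  0.2124 -0.9772]
 [-1.     -0.0047 -0.0018]]
delta mm [-107.4   46.8 -454.9] rot [-0.003 -0.002  0.005] |d| 469.8 deg 0.3
delta mm [-3.   0.6  2.9] rot [-0.003 -0.002  0.005] |d| 4.2 deg 0.3
delta mm [67.  1.  3.] rot [-0.003 -0.002  0.005] |d| 67.1 deg 0.3
```

View pics/s1.png

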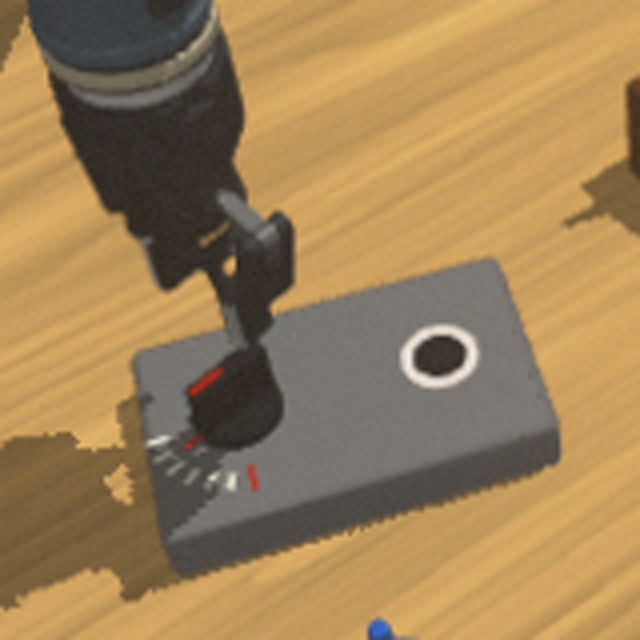

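Request:
send_rows([
  {"hand":50,"dx":35,"dy":0,"dz":1,"rx":0,"ry":0,"rz":0},
  {"hand":50,"dx":68,"dy":0,"dz":1,"rx":0,"ry":0,"rz":0},
  {"hand":50,"dx":68,"dy":0,"dz":1,"rx":0,"ry":0,"rz":0},
  {"hand":50,"dx":68,"dy":0,"dz":1,"rx":0,"ry":0,"rz":0},
])

```text
clock: 4.58
position: [0.5519, -0.2542, 0.2338]
orientation: [1.048, 1.301, -1.046]
force: [0.5, 0.4, 0.3]
width: 0.0501
```

```bash
python3 kn.py; python3 - <<'E'
from h import *
s=get_image("scene");t=get_image("top")
crop(s,80,150,240,310,4,"pics/s2.png");crop(t,285,140,400,250,4,"pics/t2.png")
E
```

```text
t 4.575 q [-0.0111  0.6002  0.5163  1.8709 -0.4116  0.7739  0.9461] p [ 0.5519 -0.2542  0.2338] F [0.4804 0.35   0.2565] M [-0.0279  0.0329 -0.011 ] w 0.05010905018429392
[[ 0.0033  0.9765  0.2157]
 [-0.0006  0.2157 -0.9765]
 [-1.      0.0031  0.0013]]
delta mm [-171.6   47.9 -454.4] rot [ 0.001  0.001 -0.003] |d| 488.1 deg 0.2
delta mm [-66.2  -0.7   2.9] rot [ 0.001  0.001 -0.003] |d| 66.3 deg 0.2
delta mm [ 3.8 -0.9  2.8] rot [ 0.001  0.001 -0.003] |d| 4.8 deg 0.2
```

View pics/s2.png

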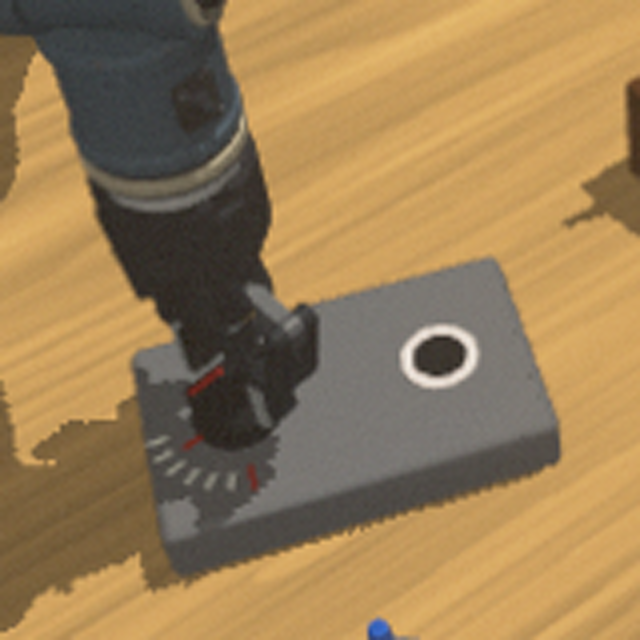

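View pics/t2.png

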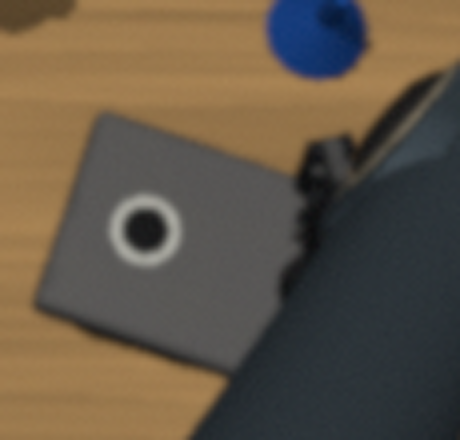

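Request:
send_rows([
  {"hand":40,"dx":5,"dy":0,"dz":3,"rx":0,"ry":0,"rz":0},
  {"hand":12,"dx":5,"dy":0,"dz":3,"rx":0,"ry":0,"rz":0},
  {"hand":4,"dx":5,"dy":0,"dz":3,"rx":0,"ry":0,"rz":0},
  {"hand":4,"dx":5,"dy":0,"dz":3,"rx":0,"ry":0,"rz":0},
  {"hand":4,"dx":5,"dy":0,"dz":3,"rx":0,"ry":0,"rz":0},
], squeeze=30)

```text
clock: 5.3
position: [0.5499, -0.2585, 0.2269]
orientation: [1.048, 1.306, -1.051]
force: [-5.0, -0.8, 4.6]
width: 0.0116
```

```bash
python3 kn.py
```

```text
t 5.3 q [-0.0003  0.6113  0.5126  1.872  -0.4152  0.7691  0.9542] p [ 0.5499 -0.2585  0.2269] F [-4.9831 -0.7977  4.6415] M [0.003  1.0181 0.0052] w 0.011555809091361403
[[-0.0035  0.977   0.2132]
 [ 0.0005  0.2132 -0.977 ]
 [-1.     -0.0033 -0.0012]]
delta mm [-177.7   48.4 -458.8] rot [-0.002 -0.001  0.003] |d| 494.4 deg 0.2
delta mm [-73.1   1.7  -1.1] rot [-0.002 -0.001  0.003] |d| 73.1 deg 0.2
delta mm [-3.1  1.9 -1. ] rot [-0.002 -0.001  0.003] |d| 3.8 deg 0.2
```

Request:
send_rows([
  {"hand":4,"dx":0,"dy":-1.5,"dz":0,"rx":-0.15,"ry":0,"rz":0},
  {"hand":4,"dx":0,"dy":-1.5,"dz":0,"rx":-0.3,"ry":0,"rz":0},
  {"hand":4,"dx":0,"dy":-1.5,"dz":0,"rx":-0.45,"ry":0,"rz":0},
  {"hand":4,"dx":0,"dy":-1.5,"dz":0,"rx":-0.6,"ry":0,"rz":0},
  {"hand":4,"dx":0,"dy":-1.5,"dz":0,"rx":-0.75,"ry":0,"rz":0},
])

```text
clock: 5.92
position: [0.5494, -0.2584, 0.2269]
orientation: [0.471, 1.52, -0.471]
force: [-1.0, -0.0, 3.0]
width: 0.0116
```

```bash
python3 - <<'E'
from go import *
log()
rel([.5516,-.2571,.228],frame([0,0,-1],[np.sin(.324),np.cos(.324),0]))
E
```

```text
t 5.925 q [ 0.1421  0.5764  0.3109  1.8654 -0.2496  0.7389  1.5616] p [ 0.5494 -0.2584  0.2269] F [-1.0425 -0.0469  3.0169] M [-0.0234  0.4039 -0.063 ] w 0.011581770302376265
[[-0.0012  0.5654  0.8248]
 [ 0.0001  0.8248 -0.5654]
 [-1.     -0.0006 -0.0011]]
delta mm [-1.1  2.3  1.1] rot [-0.277 -0.001  0.   ] |d| 2.8 deg 15.9
```

Request:
send_rows([
  {"hand":4,"dx":0,"dy":0,"dz":0,"rx":-0.13,"ry":0,"rz":0},
  {"hand":4,"dx":0,"dy":0,"dz":0,"rx":-0.24,"ry":0,"rz":0},
  {"hand":4,"dx":0,"dy":0,"dz":0,"rx":-0.28,"ry":0,"rz":0},
  {"hand":4,"dx":0,"dy":0,"dz":0,"rx":-0.28,"ry":0,"rz":0},
])

```text
clock: 6.42
position: [0.5494, -0.2584, 0.2269]
orientation: [0.256, 1.557, -0.256]
force: [-3.4, 0.0, 5.1]
width: 0.0111
```

```bash
cat > kt.py <<'E'
from go import *
log()
rel([.5516,-.2571,.228],frame([0,0,-1],[np.sin(.324),np.cos(.324),0]))
E
python3 kt.py
```

```text
t 6.425 q [ 0.1952  0.569   0.2376  1.8621 -0.1901  0.7337  1.7827] p [ 0.5494 -0.2584  0.2269] F [-3.4318  0.012   5.1002] M [-0.0812  0.8023 -0.0183] w 0.011149078012948687
[[-0.0012  0.3209  0.9471]
 [ 0.0002  0.9471 -0.3209]
 [-1.     -0.0002 -0.0012]]
delta mm [-1.1  1.9  1.6] rot [-0.003 -0.001  0.   ] |d| 2.8 deg 0.2
```

Request:
send_rows([
  {"hand":4,"dx":0,"dy":0,"dz":0,"rx":-0.03,"ry":0,"rz":0},
  {"hand":4,"dx":0,"dy":0,"dz":0,"rx":-0.05,"ry":0,"rz":0},
  {"hand":4,"dx":0,"dy":0,"dz":0,"rx":-0.05,"ry":0,"rz":0},
])

```text
clock: 6.8
position: [0.5494, -0.2585, 0.2269]
orientation: [0.221, 1.561, -0.22]
force: [-3.0, 0.6, 5.2]
width: 0.0115
```

```bash
python3 kt.py;python3 - <<'E'
from h import *
s=get_image("scene");crop(s,80,150,240,310,4,"pics/s3.png")
E
```

```text
t 6.8 q [ 0.2045  0.5679  0.2253  1.8615 -0.1811  0.733   1.821 ] p [ 0.5494 -0.2585  0.2269] F [-2.9773  0.616   5.1961] M [ 0.0342  0.8808 -0.9096] w 0.011455134924678884
[[-0.0009  0.2769  0.9609]
 [ 0.0008  0.9609 -0.2769]
 [-1.      0.0005 -0.0011]]
delta mm [-1.1  2.   1.7] rot [ 0.043 -0.001 -0.   ] |d| 2.9 deg 2.5
```

View pics/s3.png

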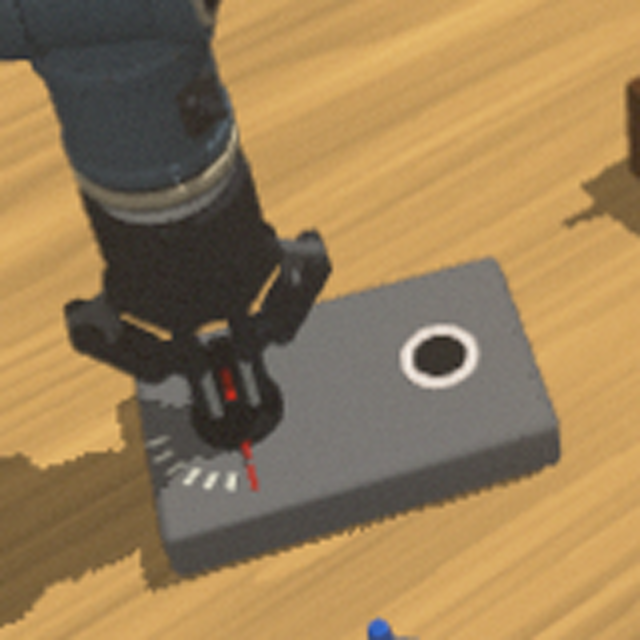

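Request:
send_rows([
  {"hand":46,"dx":0,"dy":0,"dz":0,"rx":0,"ry":0,"rz":0},
  {"hand":46,"dx":0,"dy":0,"dz":0,"rx":0,"ry":0,"rz":0},
  {"hand":46,"dx":0,"dy":0,"dz":0,"rx":0,"ry":0,"rz":0},
  {"hand":46,"dx":-55,"dy":0,"dz":0,"rx":0,"ry":0,"rz":0},
  {"hand":46,"dx":-115,"dy":0,"dz":0,"rx":0,"ry":0,"rz":0},
])

```text
clock: 7.48
position: [0.55, -0.2575, 0.3419]
orientation: [0.216, 1.563, -0.215]
force: [1.4, 0.3, -0.1]
width: 0.0459
```

```bash
python3 kt.py;python3 - <<'E'
from h import *
s=get_image("scene");crop(s,105,205,230,300,6,"pics/s4.png")
E
```

```text
t 7.475 q [ 0.1697  0.4241  0.2645  1.7805 -0.1317  0.9567  1.7846] p [ 0.55   -0.2575  0.3419] F [ 1.4381  0.3121 -0.1332] M [-0.0258 -0.0932 -0.0058] w 0.045852109791391725
[[-0.0024  0.2709  0.9626]
 [ 0.0008  0.9626 -0.2709]
 [-1.      0.0001 -0.0025]]
delta mm [113.9   0.8   1.7] rot [ 0.05  -0.002 -0.   ] |d| 113.9 deg 2.9
```

View pics/s4.png

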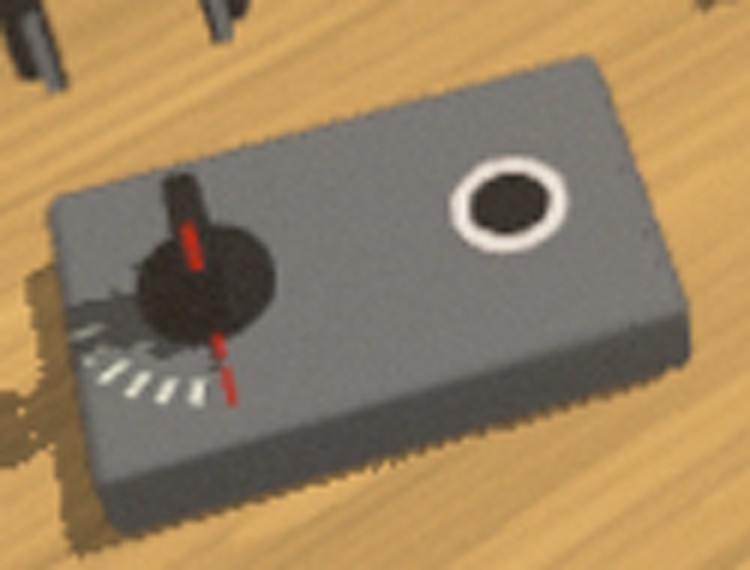

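Knob is at zero, with pointer and tick collinear at crop (218–232, 345–400). Next I'll fit a kinematic model from the logged states so I can plan the final pose.

```bash
cat > kin.py <<'E'
import numpy as np,json,itertools
from scipy.spatial.transform import Rotation as R
from scipy.optimize import least_squares
def load():
    L=[json.loads(l) for l in open("log.jsonl")];seen=set();o=[]
    for l in L:
        if l["clock"] not in seen: seen.add(l["clock"]);o.append(l)
    return o
C0=np.array([[0,0,1],[0,1,0],[1,0,0]],float)  # placeholder; columns tool axes in last link frame
def fk(q,p,s,full=False):
    # p: d1,L1,L2,L3, elbow ax, elbow2 ax, wrist ax, c1,c7, y-offsets
    d1,L1,L2,L3,a1,a2,a3,c7,y1,y2,y3=p
    Rm=R.from_euler("z",s[0]*q[0]).as_matrix();o=np.array([0,0,d1]);pts=[o]
    def step(ax,ang,t):
        nonlocal Rm,o
        Rm=Rm@R.from_euler(ax,ang).as_matrix();o=o+Rm@np.array(t);pts.append(o)
    step("y",q[1],[0,0,0]);step("z",s[1]*q[2],[a1,y1,L1])
    step("y",q[3],[a2,y2,0]);step("z",s[2]*q[4],[0,0,L2])
    step("y",q[5],[a3,y3,0]);step("z",s[3]*q[6]+c7,[0,0,L3])
    T=Rm@np.array([[0,1,0],[0,0,1],[1,0,0]],float) # tool x=z_last, tool y = x_last, tool z=y_last
    return (o,T,pts) if full else (o,T)
def res(p,D,s):
    r=[]
    for l in D:
        o,T=fk(l["q"],p,s);r+=list((o-l["position"])*10)
        r+=list((R.from_matrix(T)*R.from_rotvec(l["orientation"]).inv()).as_rotvec())
    return np.array(r)
def fit(verbose=True):
    D=load();best=None
    for s in itertools.product((1,-1),repeat=4):
        for c7 in(0,1.57,3.14,-1.57):
            try:b=least_squares(res,[.35,.4,.4,.15,0,0,0,c7,0,0,0],args=(D,s))
            except Exception: continue
            if best is None or b.cost<best[0]-1e-12: best=(b.cost,s,b.x,b.fun)
    return best
if __name__=="__main__":
    np.set_printoptions(precision=4,suppress=True)
    b=fit();print(b[0],b[1],b[2]);f=b[3].reshape(-1,6);print(len(f));print(np.abs(f).max(0))
    json.dump({"s":b[1],"p":b[2].tolist()},open("kin.json","w"))
E
python3 kin.py
```

```text
0.008175210359803842 (-1, -1, -1, -1) [ 0.0518  0.5299  0.4667 -0.0515  0.0059 -0.0285  0.0066  3.1416  0.4225
 -0.4684  0.0046]
11
[0.0654 0.0402 0.0366 0.     0.     0.    ]
```

```bash
cat > lin.py <<'E'
from kin import *
s=(-1,-1,-1,-1)
def rots(q):
    Rs=[np.eye(3)];
    for ax,an in zip("zyzyzyz",[s[0]*q[0],q[1],s[1]*q[2],q[3],s[2]*q[4],q[5],s[3]*q[6]]): Rs.append(Rs[-1]@R.from_euler(ax,an).as_matrix())
    return Rs
def design(q): 
    # columns: base z; frame1 x,y ; frame2 z, ...
    Rs=rots(q);return np.hstack(Rs)
def sol(cols,D,lam):
    A=np.vstack([design(l["q"])[:,cols] for l in D]);b=np.hstack([l["position"] for l in D])
    if lam: A2=np.vstack([A,lam*np.eye(len(cols))]);b2=np.r_[b,np.zeros(len(cols))]
    else: A2,b2=A,b
    x=np.linalg.lstsq(A2,b2,rcond=None)[0];return x,np.abs(A@x-b).max(),A
if __name__=="__main__":
    np.set_printoptions(precision=4,suppress=True,linewidth=150)
    D=load();N=[f"{i}{c}" for i in range(8) for c in "xyz"]
    # non redundant: 0z,1x,1y,2z,2x? 
    for names in (["0z","3z","5z","7z"],["0z","1x","3z","3x","5z","5x","7z","7x"],["0z","1x","1y","2x","3z","3x","3y","4x","5z","5x","5y","6x","7z"]):
      for lam in (0,.003,.03):
        c=[N.index(n) for n in names];x,e,A=sol(c,D,lam);print(lam,dict(zip(names,x.round(4))),"max",e.round(4),"cond",np.linalg.cond(A))
E
python3 lin.py
```

```text
0 {'0z': np.float64(-0.85), '3z': np.float64(0.4687), '5z': np.float64(0.5213), '7z': np.float64(-1.067)} max 0.0418 cond 1140.3451084128062
0.003 {'0z': np.float64(-0.6115), '3z': np.float64(0.4694), '5z': np.float64(0.5211), '7z': np.float64(-0.8278)} max 0.042 cond 1140.3451084128062
0.03 {'0z': np.float64(0.0786), '3z': np.float64(0.4715), '5z': np.float64(0.5205), '7z': np.float64(-0.1354)} max 0.0427 cond 1140.3451084128062
0 {'0z': np.float64(0.6631), '1x': np.float64(-0.0484), '3z': np.float64(0.5379), '3x': np.float64(0.0288), '5z': np.float64(0.4883), '5x': np.float64(-0.0355), '7z': np.float64(0.5439), '7x': np.float64(0.0093)} max 0.0455 cond 1300.1382375609287
0.003 {'0z': np.float64(0.5067), '1x': np.float64(-0.0484), '3z': np.float64(0.5372), '3x': np.float64(0.029), '5z': np.float64(0.4881), '5x': np.float64(-0.0356), '7z': np.float64(0.3869), '7x': np.float64(0.0092)} max 0.0456 cond 1300.1382375609287
0.03 {'0z': np.float64(0.0762), '1x': np.float64(-0.0473), '3z': np.float64(0.5318), '3x': np.float64(0.032), '5z': np.float64(0.4835), '5x': np.float64(-0.038), '7z':
[... 511 characters left out ...]
p.float64(-0.0263), '2x': np.float64(-0.0003), '3z': np.float64(0.5538), '3x': np.float64(0.0004), '3y': np.float64(-0.0153), '4x': np.float64(-0.0002), '5z': np.float64(0.4667), '5x': np.float64(0.0), '5y': np.float64(-0.0005), '6x': np.float64(0.0002), '7z': np.float64(0.0838)} max 0.0002 cond 1479.2129299310195
0.03 {'0z': np.float64(0.0557), '1x': np.float64(0.001), '1y': np.float64(-0.0242), '2x': np.float64(-0.0013), '3z': np.float64(0.5469), '3x': np.float64(0.0043), '3y': np.float64(-0.0146), '4x': np.float64(-0.0069), '5z': np.float64(0.4601), '5x': np.float64(0.0016), '5y': np.float64(-0.0034), '6x': np.float64(-0.0019), '7z': np.float64(-0.0491)} max 0.0015 cond 1479.2129299310195
```

```bash
cat > ik.py <<'E'
from h import *
from scipy.optimize import least_squares
lo=np.array([-2.59,-.33,-1.39,.1,-1.04,.21,-2.66]);hi=np.array([2.59,1.99,1.29,2.45,4.18,1.99,2.66])
S=[-1,1,-1,1,-1,1,-1]
def fk(q,pts=False):
    Rm=np.eye(3);o=np.array([0,0,.2377]);P=[]
    off={0:[0,-.0264,0],2:[0,-.0154,.5542],4:[0,-.0004,.4668],6:[0,0,.1326]}
    for i,ax in enumerate("zyzyzyz"):
        Rm=Rm@R.from_euler(ax,S[i]*q[i]).as_matrix()
        if i in off:o=o+Rm@np.array(off[i]);P.append(o)
    T=Rm@C
    return (o,T,P) if pts else (o,T)
C=np.eye(3)
s=manip.get_state();C=fk(s["q"])[1].T@R.from_rotvec(s["orientation"]).as_matrix();C=np.round(C)
def err(q,p,T):
    o,t=fk(q);return np.r_[(o-p)*5,(R.from_matrix(t@T.T)).as_rotvec()]
def ik(p,T,q0,w=.003):
    f=lambda q:np.r_[err(q,p,T),w*(q-q0)]
    b=least_squares(f,np.clip(q0,lo+.03,hi-.03),bounds=(lo+.02,hi-.02));e=err(b.x,p,T)
    return b.x,np.linalg.norm(e[:3])/5*1e3,np.linalg.norm(e[3:])
from go import frame
# plate
F=np.array([.5322,.2496,.1582]);Rp=np.array([[-.9993,-.0291,-.0233],[.0281,-.9987,.0435],[-.0245,.0428,.9988]])
W=np.array([.586,-.153,.09])
def tool(Rpl,th,sg):
    px,py,pz=Rpl.T
    x=-np.cos(th)*pz-np.sin(th)*px;return frame(x,sg*py)
def final_plate(psi):
    d=np.array([np.cos(psi),np.sin(psi),0]);pz=-d;px=np.array([0,0,1.]);return np.c_[px,np.cross(pz,px),pz]
def grasp(th,sg,up=0): T=tool(Rp,th,sg);return F-.155*T[:,0]+Rp[:,2]*up,T
def final(th,sg,psi,up=0):
    P=final_plate(psi);T=tool(P,th,sg);g=W+P[:,2]*.0635+[0,0,up];return g-.155*T[:,0],T
E
cat > sch.py <<'E'
from ik import *
print("fk err",(fk(s["q"])[0]-s["position"])*1e3, np.abs(fk(s["q"])[1]-R.from_rotvec(s["orientation"]).as_matrix()).max())
rng=np.random.default_rng(0)
def solve(p,T,n=10):
    out=[]
    for i in range(n):
        q0=s["q"] if i==0 else rng.uniform(lo,hi)
        q,e,a=ik(p,T,q0,0)
        if e<1 and a<.01: out.append((np.min(np.minimum(q-lo,hi-q)),q))
    return max(out,key=lambda x:x[0]) if out else None
for thd in(0,30,45,60):
  for sg in(1,-1):
    th=np.radians(thd);g=solve(*grasp(th,sg))
    print("GRASP",thd,sg,None if g is None else (round(g[0],2),g[1].round(2)))
    for psid in(0,-30,-60,-90,-120,-150,-180,60):
        f=solve(*final(th,sg,np.radians(psid)),n=6)
        if f is not None and f[0]>.05: 
            P=fk(f[1],1)[2];print("   final",psid,round(f[0],2),f[1].round(2),"elbow",P[1].round(2),"wrist",P[2].round(2))
E
python3 sch.py
```

```text
fk err [-0.002  -0.0513  0.0085] 2.463307335887066e-16
GRASP 0 1 (np.float64(0.59), array([-0.77,  0.43,  0.31,  1.86, -0.1 ,  0.87, -2.02]))
   final -60 0.23 [-0.48  0.96  0.04  2.22  1.64  1.54 -1.62] elbow [0.42 0.17 0.56] wrist [0.41 0.15 0.09]
   final -90 0.61 [-0.83  1.15  0.62  1.84  0.87  1.25 -1.05] elbow [0.37 0.34 0.47] wrist [0.59 0.2  0.09]
   final -120 0.38 [-0.7   1.34  0.83  1.42  0.4   1.61 -0.66] elbow [0.43 0.32 0.38] wrist [0.76 0.15 0.09]
   final 60 0.13 [ 1.28  1.17 -0.73  1.79 -0.91  1.15 -2.16] elbow [ 0.11 -0.5   0.44] wrist [ 0.41 -0.46  0.09]
GRASP 0 -1 (np.float64(0.64), array([-0.07,  0.5 , -0.62,  1.81,  0.4 ,  0.96,  0.67]))
   final -60 0.23 [-0.32  0.96 -0.15  2.22  1.68  1.69  1.55] elbow [0.45 0.1  0.55] wrist [0.41 0.15 0.09]
   final -90 0.46 [-0.56  1.03  0.23  1.82  1.09  1.53  1.93] elbow [0.42 0.22 0.53] wrist [0.59 0.2  0.09]
   final -120 0.3 [-0.6   1.25  0.62  1.41  0.55  1.69  2.34] elbow [0.45 0.26 0.42] wrist [0.76 0.15 0.09]
   final 60 0.32 [ 1.48  1.39 -1.07  1.78 -0.53  0.94  0.67] elbow [ 0.02 -0.55  0.33] wrist [ 0.41 -0.46  0
[... 3739 characters left out ...]
,  2.04,  1.38, -0.87]))
   final -60 0.18 [ 0.41  0.55 -0.69  2.12  1.26  0.88  2.48] elbow [ 0.26 -0.15  0.71] wrist [0.48 0.03 0.34]
   final -90 0.35 [ 0.15  0.61 -0.42  1.89  0.9   1.05  2.31] elbow [ 0.31 -0.09  0.69] wrist [0.59 0.05 0.34]
   final -120 0.56 [ 0.36  0.81 -0.71  1.62  0.85  1.43  1.96] elbow [ 0.37 -0.18  0.61] wrist [0.69 0.03 0.34]
   final -150 0.62 [-0.04  0.8   0.09  1.44  0.21  1.37  2.04] elbow [ 0.4  -0.02  0.63] wrist [ 0.77 -0.05  0.34]
   final -180 0.5 [ 0.01  0.87  0.23  1.32 -0.07  1.49  1.8 ] elbow [ 0.42 -0.05  0.6 ] wrist [ 0.79 -0.15  0.34]
   final 60 0.52 [ 0.82  0.6  -0.39  1.89 -0.47  0.73  0.34] elbow [ 0.19 -0.26  0.69] wrist [ 0.48 -0.33  0.34]
```

```bash
cat > path.py <<'E'
from ik import *
from scipy.spatial.transform import Slerp
def seg(q,p0,T0,p1,T1,n=20,show=True):
    sl=Slerp([0,1],R.from_matrix([T0,T1]));mm=9;em=0
    for i in range(1,n+1):
        p=p0+(p1-p0)*i/n;q,e,a=ik(p,sl(i/n).as_matrix(),q,.002);mm=min(mm,np.min(np.minimum(q-lo,hi-q)));em=max(em,e+a*100)
    print("   rot",np.degrees((R.from_matrix(T0).inv()*R.from_matrix(T1)).magnitude()).round(),"q",q.round(2),"margin",mm.round(2),"err",round(em,1));return q
if __name__=="__main__":
  for thd in(30,40):
   for sg in(1,-1):
    th=np.radians(thd);psi=np.radians(-107);print("==",thd,sg)
    p,T=fk(s["q"]);q=np.array(s["q"])
    wp=[(np.array([.45,0,.42]),None),grasp(th,sg,.14),grasp(th,sg,0),grasp(th,sg,.17),None,final(th,sg,psi,.12),final(th,sg,psi)]
    for i,w in enumerate(wp):
        if w is None: continue
        p1,T1=w
        if T1 is None:
            T1=Slerp([0,1],R.from_matrix([T,grasp(th,sg)[1]]))(.5).as_matrix()
        q=seg(q,p,T,p1,T1);p,T=p1,T1
E
python3 path.py
```

```text
== 30 1
   rot 83.0 q [-0.27  0.02  0.24  2.11 -0.3   0.73  0.05] margin 0.34 err 0.0
   rot 83.0 q [-1.09  0.11  0.41  2.02  0.54  0.68 -2.64] margin 0.02 err 0.0
   rot 0.0 q [-1.28  0.37  0.71  2.18  0.45  0.28 -2.64] margin 0.02 err 0.0
   rot 0.0 q [-1.38  0.09  0.72  1.99  0.48  0.73 -2.56] margin 0.02 err 0.0
   rot 111.0 q [-0.66  0.75  0.59  1.66  0.55  1.36 -0.67] margin 0.27 err 0.0
   rot 0.0 q [-0.63  0.92  0.54  1.69  0.51  1.22 -0.78] margin 0.64 err 0.0
== 30 -1
   rot 17.0 q [-0.21  0.02  0.1   2.1   0.11  0.75  1.24] margin 0.35 err 0.0
   rot 17.0 q [-0.58  0.13 -0.14  2.    0.64  0.73  0.41] margin 0.35 err 0.0
   rot 0.0 q [-0.66  0.31 -0.04  2.15  0.99  0.48  0.01] margin 0.27 err 0.0
   rot 0.0 q [-0.58  0.1  -0.14  1.95  0.59  0.78  0.47] margin 0.28 err 0.0
   rot 111.0 q [-0.25  0.68 -0.04  1.63  0.83  1.59  2.23] margin 0.4 err 0.0
   rot 0.0 q [-0.25  0.84 -0.04  1.66  0.84  1.47  2.09] margin 0.41 err 0.0
== 40 1
   rot 83.0 q [-0.21  0.01  0.2   2.14 -0.47  0.66  0.23] margin 0.31 err 0.0
   rot 83.0 q [-1.85  0.21  1.27  2.13  0.54  0.46 -2.64] margin 0.02 err 8.7
   rot 0.0 q [-1.54  0.48  1.    2.23  0.38  0.23 -2.64] margin 0.02 err 22.5
   rot 0.0 q [-1.89  0.14  1.27  2.08  0.58  0.57 -2.64] margin 0.02 err 19.9
   rot 111.0 q [-0.71  0.72  0.73  1.68  0.38  1.24 -0.53] margin 0.03 err 0.0
   rot 0.0 q [-0.67  0.88  0.67  1.72  0.33  1.08 -0.62] margin 0.57 err 0.0
== 40 -1
   rot 22.0 q [-0.21  0.01  0.09  2.13  0.16  0.66  1.19] margin 0.32 err 0.0
   rot 22.0 q [-0.6   0.11 -0.19  2.09  0.99  0.67  0.06] margin 0.3 err 0.0
   rot 0.0 q [-0.64  0.32 -0.13  2.24  1.5   0.56 -0.53] margin 0.21 err 0.0
   rot 0.0 q [-0.59  0.07 -0.2   2.06  0.91  0.71  0.16] margin 0.22 err 0.0
   rot 111.0 q [-0.16  0.61 -0.11  1.64  0.77  1.5   2.27] margin 0.39 err 0.0
   rot 0.0 q [-0.17  0.77 -0.1   1.69  0.8   1.36  2.13] margin 0.4 err 0.0
```

```bash
cat > nx.py <<'E'
from ik import *
from go import rel,log
import sys
log()
th=np.radians(30);psi=np.radians(-107)
Tg=grasp(th,-1)[1]
rel([.45,0,.42],Tg)
for u in(.14,.05,0): p,T=grasp(th,-1,u);print("grasp up",u,p);rel(p,T)
for u in(.12,0): p,T=final(th,-1,psi,u);print("final",u,p);rel(p,T)
E
python3 nx.py
```

```text
t 7.525 q [ 0.1692  0.4146  0.2667  1.7706 -0.1311  0.9598  1.7842] p [ 0.552  -0.2592  0.3514] F [ 2.2266 -2.5922  5.4096] M [-0.0807 -0.1557 -0.0338] w 0.04613245874418785
[[ 0.0129  0.2715  0.9624]
 [-0.0046  0.9624 -0.2715]
 [-0.9999 -0.001   0.0136]]
delta mm [ -71.1  221.7 -167.6] rot [-0.251 -0.537  0.028] |d| 286.9 deg 34.0
grasp up 0.14 [0.4484 0.2637 0.4302]
delta mm [ -82.5  475.  -240.6] rot [-0.251 -0.537  0.028] |d| 538.8 deg 34.0
grasp up 0.05 [0.4505 0.2598 0.3403]
delta mm [   7.4  471.9 -238.8] rot [-0.251 -0.537  0.028] |d| 528.9 deg 34.0
grasp up 0 [0.4516 0.2576 0.2904]
delta mm [  57.3  470.2 -237.8] rot [-0.251 -0.537  0.028] |d| 530.0 deg 34.0
final 0.12 [0.6438 0.0361 0.2875]
delta mm [ 63.7 309.1   7.3] rot [-1.4    0.832 -0.795] |d| 315.7 deg 103.8
final 0 [0.6438 0.0361 0.1675]
delta mm [183.7 309.3   5.7] rot [-1.4    0.832 -0.795] |d| 359.7 deg 103.8
```

Request:
send_rows([
  {"hand":54,"dx":-50,"dy":20,"dz":-20,"rx":-0.05,"ry":-0.1,"rz":0},
  {"hand":54,"dx":-75,"dy":75,"dz":-60,"rx":-0.1,"ry":-0.22,"rz":0.01},
  {"hand":54,"dx":-75,"dy":125,"dz":-100,"rx":-0.15,"ry":-0.36,"rz":0.02},
  {"hand":54,"dx":-75,"dy":172,"dz":-135,"rx":-0.2,"ry":-0.45,"rz":0.03},
  {"hand":54,"dx":-75,"dy":222,"dz":-168,"rx":-0.25,"ry":-0.54,"rz":0.03},
])

```text
clock: 8.15
position: [0.4486, -0.0012, 0.417]
orientation: [-0.019, 1.028, -0.044]
force: [0.3, -0.2, -0.4]
width: 0.0541
```

```bash
python3 nx.py
```

```text
t 8.15 q [-0.1948 -0.0194  0.0703  2.1844  0.253   0.4554  1.2315] p [ 0.4486 -0.0012  0.417 ] F [ 0.3235 -0.2153 -0.407 ] M [-0.0057  0.5126 -0.0519] w 0.05407841859683953
[[ 0.5154  0.0273  0.8565]
 [-0.0453  0.999  -0.0046]
 [-0.8558 -0.0365  0.5161]]
delta mm [-1.9  1.2  2.7] rot [-0.002 -0.005 -0.006] |d| 3.5 deg 0.5
grasp up 0.14 [0.4484 0.2637 0.4302]
delta mm [-23.4 264.2   5.4] rot [-0.002 -0.005 -0.006] |d| 265.3 deg 0.5
grasp up 0.05 [0.4505 0.2598 0.3403]
delta mm [ 54.8 263.6 -39.2] rot [-0.002 -0.005 -0.006] |d| 272.1 deg 0.5
grasp up 0 [0.4516 0.2576 0.2904]
delta mm [ 98.2 263.3 -64. ] rot [-0.002 -0.005 -0.006] |d| 288.2 deg 0.5
final 0.12 [0.6438 0.0361 0.2875]
delta mm [209.7  47.3 100.2] rot [-1.388  1.317 -0.323] |d| 237.2 deg 111.2
final 0 [0.6438 0.0361 0.1675]
delta mm [312.4  51.7  38.2] rot [-1.388  1.317 -0.323] |d| 319.0 deg 111.2
```

Request:
send_rows([
  {"hand":54,"dx":-24,"dy":53,"dz":5,"rx":0,"ry":0,"rz":0},
  {"hand":54,"dx":-24,"dy":106,"dz":5,"rx":0,"ry":0,"rz":0},
  {"hand":54,"dx":-24,"dy":159,"dz":5,"rx":0,"ry":0,"rz":0},
  {"hand":54,"dx":-24,"dy":212,"dz":5,"rx":0,"ry":0,"rz":0},
  {"hand":54,"dx":-24,"dy":264,"dz":5,"rx":0,"ry":0,"rz":0},
])

```text
clock: 8.78
position: [0.4493, 0.2637, 0.43]
orientation: [-0.019, 1.033, -0.045]
force: [0.4, -0.9, -0.1]
width: 0.0541
```

```bash
python3 nx.py | head -12; python3 - <<'E'
from h import *
s=get_image("scene");t=get_image("top")
crop(s,225,50,355,210,4,"pics/s5.png");crop(t,75,160,255,270,4,"pics/t5.png")
E
```

```text
t 8.775 q [-0.4977  0.1332 -0.2285  1.9886  0.6377  0.7348  0.4147] p [0.4493 0.2637 0.43  ] F [ 0.422  -0.8597 -0.144 ] M [ 0.0233  0.4621 -0.0114] w 0.054066564873345505
[[ 0.5119  0.0283  0.8586]
 [-0.0459  0.9989 -0.0056]
 [-0.8578 -0.0365  0.5126]]
delta mm [  21.  -263.1   -3. ] rot [-0.003 -0.009 -0.006] |d| 263.9 deg 0.7
grasp up 0.14 [0.4484 0.2637 0.4302]
delta mm [-0.6 -0.1 -0.7] rot [-0.003 -0.009 -0.006] |d| 0.9 deg 0.7
grasp up 0.05 [0.4505 0.2598 0.3403]
delta mm [ 77.7  -0.6 -44.9] rot [-0.003 -0.009 -0.006] |d| 89.8 deg 0.7
grasp up 0 [0.4516 0.2576 0.2904]
delta mm [121.3  -0.9 -69.5] rot [-0.003 -0.009 -0.006] |d| 139.8 deg 0.7
final 0.12 [0.6438 0.0361 0.2875]
```

View pics/s5.png

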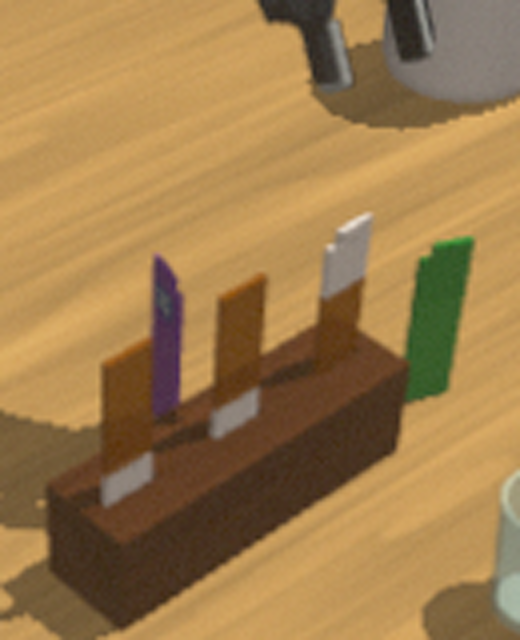

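View pics/t5.png

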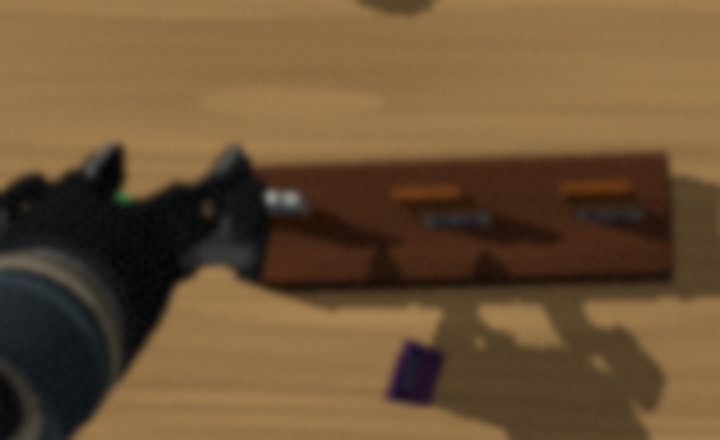

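Request:
send_rows([
  {"hand":54,"dx":40,"dy":0,"dz":-22,"rx":0,"ry":0,"rz":0},
  {"hand":54,"dx":78,"dy":0,"dz":-45,"rx":0,"ry":0,"rz":0},
  {"hand":54,"dx":78,"dy":0,"dz":-45,"rx":0,"ry":0,"rz":0},
])

```text
clock: 9.25
position: [0.4499, 0.2572, 0.337]
orientation: [-0.023, 1.039, -0.048]
force: [0.3, -0.6, -0.1]
width: 0.0536
```

```bash
python3 nx.py | head -12; python3 - <<'E'
from h import *
s=get_image("scene");t=get_image("top")
crop(s,245,50,355,170,5,"pics/s6.png");crop(t,75,160,205,270,5,"pics/t6.png")
E
```

```text
t 9.25 q [-0.5375  0.2423 -0.1812  2.1005  0.8404  0.5777  0.1807] p [0.4499 0.2572 0.337 ] F [ 0.323  -0.5629 -0.1345] M [ 0.0174  0.5327 -0.0322] w 0.05356268091929517
[[ 0.5062  0.0288  0.862 ]
 [-0.051   0.9987 -0.0033]
 [-0.8609 -0.0423  0.507 ]]
delta mm [ -58.3 -260.4   43.1] rot [ 0.    -0.016 -0.001] |d| 270.3 deg 0.9
grasp up 0.14 [0.4484 0.2637 0.4302]
delta mm [-81.3   2.5  46. ] rot [ 0.    -0.016 -0.001] |d| 93.4 deg 0.9
grasp up 0.05 [0.4505 0.2598 0.3403]
delta mm [-2.7  2.4  2.2] rot [ 0.    -0.016 -0.001] |d| 4.2 deg 0.9
grasp up 0 [0.4516 0.2576 0.2904]
delta mm [ 41.    2.4 -22.1] rot [ 0.    -0.016 -0.001] |d| 46.7 deg 0.9
final 0.12 [0.6438 0.0361 0.2875]
```

View pics/s6.png

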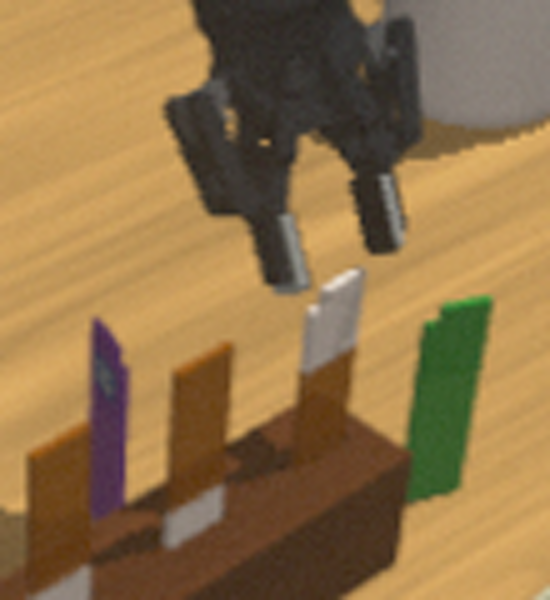

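View pics/t6.png

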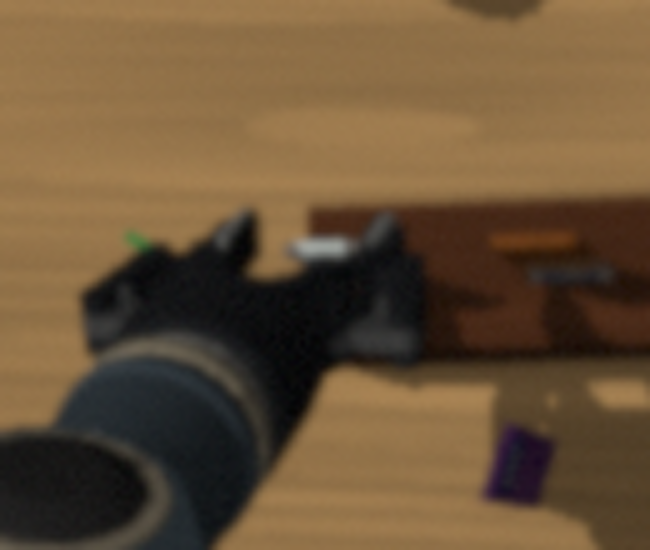

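Request:
send_rows([
  {"hand":54,"dx":22,"dy":1,"dz":-12,"rx":0,"ry":-0.01,"rz":0},
  {"hand":54,"dx":42,"dy":1,"dz":-24,"rx":0,"ry":-0.01,"rz":0},
  {"hand":54,"dx":42,"dy":1,"dz":-24,"rx":0,"ry":-0.01,"rz":0},
  {"hand":54,"dx":42,"dy":1,"dz":-24,"rx":0,"ry":-0.01,"rz":0},
])

```text
clock: 9.85
position: [0.4524, 0.2583, 0.2938]
orientation: [-0.017, 1.02, -0.044]
force: [-0.0, -0.7, 0.1]
width: 0.0541
```

```bash
python3 nx.py | head -12; python3 - <<'E'
from h import *
s=get_image("scene");t=get_image("top")
crop(s,245,50,355,170,5,"pics/s7.png");crop(t,75,160,205,270,5,"pics/t7.png")
E
```

```text
t 9.85 q [-0.5868  0.3091 -0.1269  2.1409  1.0156  0.4985 -0.015 ] p [0.4524 0.2583 0.2938] F [-0.0065 -0.662   0.1309] M [0.0838 0.5248 0.027 ] w 0.0541016022193038
[[ 0.5227  0.0289  0.8521]
 [-0.0448  0.999  -0.0064]
 [-0.8514 -0.0348  0.5234]]
delta mm [ -97.2 -262.5   65.7] rot [-0.004  0.003 -0.007] |d| 287.5 deg 0.5
grasp up 0.14 [0.4484 0.2637 0.4302]
delta mm [-118.5    0.5   67.9] rot [-0.004  0.003 -0.007] |d| 136.6 deg 0.5
grasp up 0.05 [0.4505 0.2598 0.3403]
delta mm [-40.7  -0.2  22.7] rot [-0.004  0.003 -0.007] |d| 46.6 deg 0.5
grasp up 0 [0.4516 0.2576 0.2904]
delta mm [ 2.5 -0.6 -2.5] rot [-0.004  0.003 -0.007] |d| 3.6 deg 0.5
final 0.12 [0.6438 0.0361 0.2875]
```

View pics/s7.png

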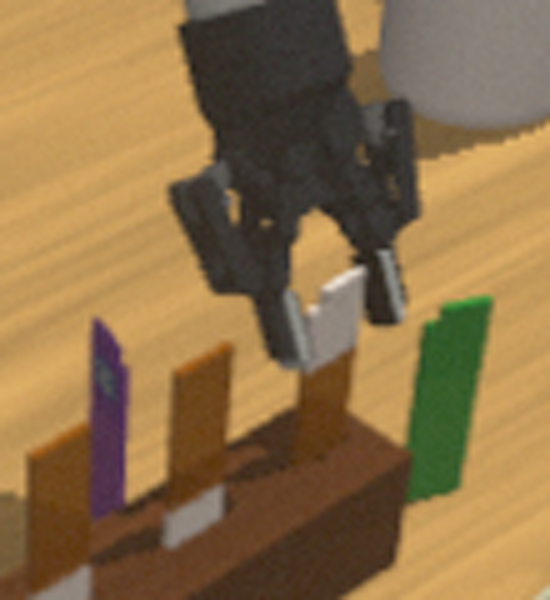

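View pics/t7.png

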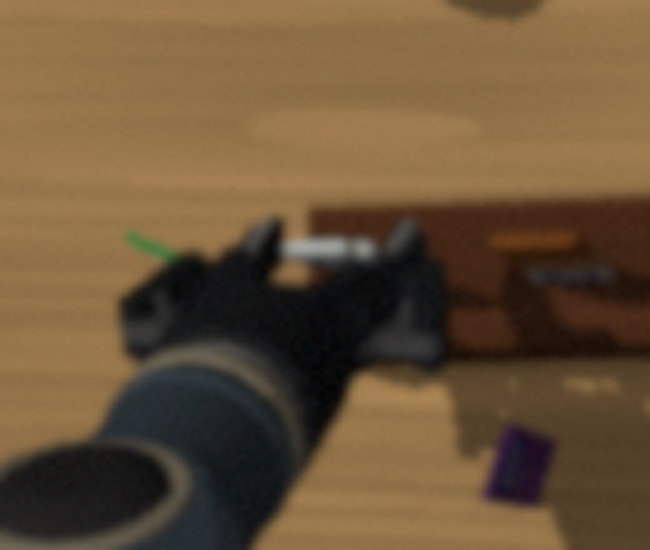

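Request:
send_rows([
  {"hand":44,"dx":3,"dy":0,"dz":-3,"rx":0,"ry":0,"rz":0},
  {"hand":38,"dx":3,"dy":0,"dz":-3,"rx":0,"ry":0,"rz":0},
  {"hand":30,"dx":3,"dy":0,"dz":-3,"rx":0,"ry":0,"rz":0},
  {"hand":30,"dx":3,"dy":0,"dz":-3,"rx":0,"ry":0,"rz":0},
  {"hand":30,"dx":3,"dy":0,"dz":-3,"rx":0,"ry":0,"rz":0},
], squeeze=40)

```text
clock: 10.58
position: [0.4508, 0.2578, 0.2878]
orientation: [-0.019, 1.023, -0.045]
force: [0.4, 0.4, 1.7]
width: 0.0351
```

```bash
python3 nx.py | head -12; python3 - <<'E'
from h import *
s=get_image("scene");t=get_image("top")
crop(s,245,50,355,170,5,"pics/s8.png");crop(t,75,160,205,270,5,"pics/t8.png")
E
```

```text
t 10.575 q [-0.5932  0.3167 -0.1212  2.1484  1.033   0.4915 -0.0361] p [0.4508 0.2578 0.2878] F [0.3807 0.399  1.7426] M [0.3289 0.3914 0.0772] w 0.035093336220545585
[[ 0.5204  0.0284  0.8534]
 [-0.046   0.9989 -0.0052]
 [-0.8527 -0.0365  0.5212]]
delta mm [-101.3 -262.4   69.6] rot [-0.003  0.001 -0.006] |d| 289.8 deg 0.4
grasp up 0.14 [0.4484 0.2637 0.4302]
delta mm [-123.     0.6   72.1] rot [-0.003  0.001 -0.006] |d| 142.6 deg 0.4
grasp up 0.05 [0.4505 0.2598 0.3403]
delta mm [-45.1   0.   27.1] rot [-0.003  0.001 -0.006] |d| 52.6 deg 0.4
grasp up 0 [0.4516 0.2576 0.2904]
delta mm [-1.8 -0.3  2.1] rot [-0.003  0.001 -0.006] |d| 2.7 deg 0.4
final 0.12 [0.6438 0.0361 0.2875]
```

View pics/s8.png

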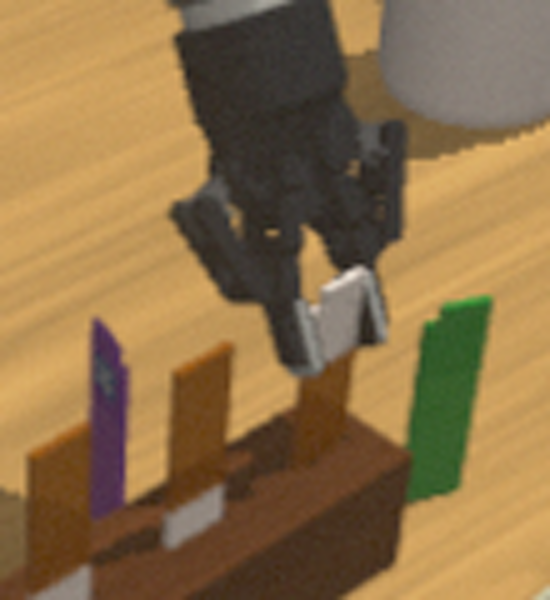

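Request:
send_rows([
  {"hand":30,"dx":-13,"dy":0,"dz":8,"rx":0,"ry":0,"rz":0},
  {"hand":30,"dx":-30,"dy":0,"dz":18,"rx":0,"ry":0,"rz":0},
  {"hand":30,"dx":-65,"dy":0,"dz":38,"rx":0,"ry":0,"rz":0},
  {"hand":30,"dx":-105,"dy":0,"dz":62,"rx":0,"ry":0,"rz":0},
  {"hand":30,"dx":-147,"dy":0,"dz":86,"rx":0,"ry":0,"rz":0},
])

```text
clock: 11.3
position: [0.4473, 0.2633, 0.4582]
orientation: [-0.02, 1.025, -0.047]
force: [0.8, 0.2, -0.9]
width: 0.035
```

```bash
python3 nx.py ; python3 - <<'E'
from h import *
s=get_image("scene");t=get_image("top")
crop(s,225,30,355,170,4,"pics/s9.png");crop(t,75,160,205,270,5,"pics/t9.png")
E
```

```text
t 11.3 q [-0.4854  0.1031 -0.2417  1.955   0.6033  0.7849  0.4619] p [0.4473 0.2633 0.4582] F [ 0.7707  0.2225 -0.8794] M [ 0.0108  0.5613 -0.0023] w 0.035047967194511365
[[ 0.5179  0.0295  0.855 ]
 [-0.0486  0.9988 -0.005 ]
 [-0.8541 -0.039   0.5187]]
delta mm [  46.8 -261.5  -16.2] rot [-0.002 -0.002 -0.003] |d| 266.1 deg 0.3
grasp up 0.14 [0.4484 0.2637 0.4302]
delta mm [ 24.4   1.5 -13.6] rot [-0.002 -0.002 -0.003] |d| 28.0 deg 0.3
grasp up 0.05 [0.4505 0.2598 0.3403]
delta mm [102.5   1.1 -58.4] rot [-0.002 -0.002 -0.003] |d| 118.0 deg 0.3
grasp up 0 [0.4516 0.2576 0.2904]
delta mm [145.8   0.9 -83.3] rot [-0.002 -0.002 -0.003] |d| 168.0 deg 0.3
final 0.12 [0.6438 0.0361 0.2875]
delta mm [ 258.6 -214.5   80.6] rot [-1.392  1.318 -0.319] |d| 345.5 deg 111.3
final 0 [0.6438 0.0361 0.1675]
delta mm [ 361.1 -209.8   18.4] rot [-1.392  1.318 -0.319] |d| 418.0 deg 111.3
```

View pics/s9.png

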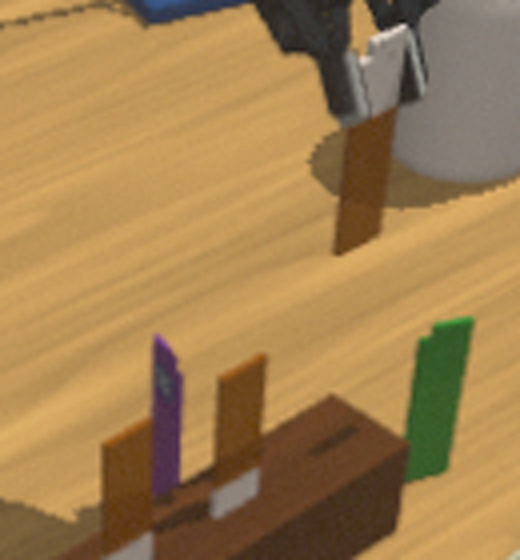

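```bash
cat > p2.py <<'E'
from path import *
th=np.radians(30);psi=np.radians(-107)
p0,T0=s["position"],R.from_rotvec(s["orientation"]).as_matrix()
p1,T1=final(th,-1,psi,.22)
sl=Slerp([0,1],R.from_matrix([T0,T1]));q=np.array(s["q"])
Tp=tool(np.eye(3),th,-1)  # plate->tool in plate frame
for i in range(13):
    f=i/12;p=p0+(p1-p0)*f;T=sl(f).as_matrix();P=T@Tp.T;g=p+.155*T[:,0];end=g-P[:,2]*.106
    q,e,a=ik(p,T,q,.002)
    rv=T0.T
    d=T0.T@(p-p0)*1e3;r=R.from_matrix(T0.T@T).as_rotvec()
    print(i,"grasp",g.round(3),"end",end.round(3),"q",q.round(2),round(e,1),"d",d.round(),"r",r.round(3),"el",fk(q,1)[2][1].round(2),fk(q,1)[2][2].round(2))
E
python3 p2.py
```

```text
0 grasp [0.53  0.258 0.332] end [0.533 0.255 0.226] q [-0.49  0.1  -0.24  1.95  0.61  0.78  0.46] 0.0 d [0. 0. 0.] r [0. 0. 0.] el [ 0.07 -0.01  0.79] [0.38 0.27 0.58]
1 grasp [0.531 0.234 0.317] end [0.523 0.222 0.212] q [-0.43  0.13 -0.24  1.92  0.49  0.85  0.71] 0.0 d [ 15. -18.  11.] r [-0.116  0.111 -0.027] el [ 0.08 -0.01  0.79] [0.41 0.26 0.58]
2 grasp [0.532 0.209 0.305] end [0.513 0.187 0.203] q [-0.38  0.16 -0.24  1.88  0.41  0.93  0.93] 0.0 d [ 29. -37.  21.] r [-0.232  0.222 -0.053] el [ 0.1  -0.    0.78] [0.44 0.24 0.57]
3 grasp [0.533 0.181 0.296] end [0.505 0.15  0.199] q [-0.33  0.2  -0.24  1.84  0.37  1.03  1.11] 0.0 d [ 44. -55.  32.] r [-0.348  0.333 -0.08 ] el [ 0.12 -0.    0.78] [0.47 0.23 0.57]
4 grasp [0.535 0.152 0.289] end [0.499 0.111 0.198] q [-0.3   0.24 -0.24  1.81  0.37  1.13  1.27] 0.0 d [ 59. -73.  43.] r [-0.465  0.444 -0.106] el [ 0.14 -0.    0.78] [0.5  0.22 0.57]
5 grasp [0.537 0.123 0.284] end [0.495 0.071 0.202] q [-0.27  0.28 -0.23  1.77  0.38  1.23  1.42] 0.0 d [ 74. -92.  53.] r [-0.581  0.555 -0.133] el [0.16 0.   0.77] [0.52 0.21 0.56]
6 gra
[... 629 characters left out ...]
46 -0.19  1.63  0.59  1.59  1.94] 0.0 d [ 133. -165.   96.] r [-1.045  0.998 -0.239] el [0.25 0.01 0.73] [0.62 0.17 0.51]
10 grasp [ 0.574 -0.033  0.295] end [ 0.53  -0.126  0.27 ] q [-0.2   0.5  -0.17  1.61  0.67  1.65  2.07] 0.0 d [ 147. -184.  107.] r [-1.161  1.109 -0.266] el [0.27 0.01 0.72] [0.64 0.17 0.49]
11 grasp [ 0.588 -0.063  0.302] end [ 0.55  -0.161  0.29 ] q [-0.19  0.54 -0.15  1.58  0.77  1.7   2.2 ] 0.0 d [ 162. -202.  117.] r [-1.278  1.22  -0.292] el [0.29 0.01 0.71] [0.66 0.16 0.47]
12 grasp [ 0.605 -0.092  0.31 ] end [ 0.574 -0.194  0.31 ] q [-0.18  0.57 -0.13  1.57  0.87  1.74  2.33] 0.0 d [ 177. -220.  128.] r [-1.394  1.331 -0.319] el [0.3  0.01 0.7 ] [0.68 0.15 0.45]
```

Request:
send_rows([
  {"hand":30,"dx":-51,"dy":-2,"dz":31,"rx":0,"ry":0,"rz":0},
  {"hand":30,"dx":-36,"dy":-20,"dz":42,"rx":-0.116,"ry":0.111,"rz":-0.027},
  {"hand":30,"dx":-22,"dy":-39,"dz":52,"rx":-0.232,"ry":0.222,"rz":-0.053},
  {"hand":30,"dx":-7,"dy":-57,"dz":63,"rx":-0.348,"ry":0.333,"rz":-0.08},
  {"hand":30,"dx":8,"dy":-75,"dz":74,"rx":-0.465,"ry":0.444,"rz":-0.106},
])

```text
clock: 12.02
position: [0.5131, 0.1872, 0.4906]
orientation: [-0.51, 1.464, 0.098]
force: [-0.8, 0.4, -1.0]
width: 0.0353
```

```bash
python3 - <<'E'
from go import log
log()
E
sed -i 's/,.22)/,.25)/;s/range(13)/range(9)/;s#i/12#i/8#' p2.py; python3 p2.py
```

```text
t 12.025 q [-0.3319  0.1984 -0.1904  1.7314  0.3296  1.2455  1.3352] p [0.5131 0.1872 0.4906] F [-0.8291  0.3776 -0.9946] M [ 0.3021  0.1138 -0.0022] w 0.03526163310197345
[[ 0.1236 -0.3671  0.922 ]
 [-0.2415  0.89    0.3867]
 [-0.9625 -0.2704  0.0213]]
0 grasp [0.532 0.15  0.341] end [0.495 0.107 0.252] q [-0.33  0.2  -0.19  1.73  0.33  1.25  1.34] 0.0 d [0. 0. 0.] r [ 0. -0. -0.] el [ 0.12 -0.    0.78] [0.5  0.22 0.62]
1 grasp [0.535 0.12  0.334] end [0.492 0.067 0.253] q [-0.31  0.24 -0.18  1.7   0.35  1.34  1.48] 0.0 d [ 15. -20.   8.] r [-0.115  0.109 -0.027] el [0.14 0.   0.78] [0.52 0.21 0.61]
2 grasp [0.539 0.09  0.329] end [0.492 0.027 0.258] q [-0.28  0.29 -0.17  1.67  0.39  1.42  1.61] 0.0 d [ 31. -41.  15.] r [-0.23   0.218 -0.054] el [0.16 0.   0.77] [0.55 0.2  0.59]
3 grasp [0.545 0.059 0.327] end [ 0.495 -0.013  0.266] q [-0.27  0.33 -0.16  1.64  0.44  1.51  1.74] 0.0 d [ 46. -61.  23.] r [-0.345  0.327 -0.08 ] el [0.19 0.01 0.76] [0.58 0.19 0.58]
4 grasp [0.552 0.028 0.326] end [ 0.503 -0.052  0.278] q [-0.25  0.38 -0.15  1.61  0.5   1.58  1.86] 0.0 d [ 61. -81.  30.] r [-0.46   0.436 -0.107] el [0.21 0.01 0.75] [0.6  0.18 0.56]
5 grasp [ 0.562 -0.003  0.328] end [ 0.514 -0.09   0.291] q [-0.24  0.42 -0.14  1.59  0.58  1.64  1.99] 0.0 d [  77. -102.   38.] r [-0.576  0.545 -0.134] el [0.23 0.01 0.74] [0.62 0.17 0.55]
6 grasp [ 0.574 -0.034  0.331] end [ 0.53  -0.127  0.306] q [-0.23  0.46 -0.13  1.57  0.66  1.7   2.12] 0.0 d [  92. -122.   45.] r [-0.691  0.653 -0.161] el [0.25 0.02 0.73] [0.64 0.17 0.53]
7 grasp [ 0.588 -0.064  0.335] end [ 0.55  -0.162  0.323] q [-0.22  0.5  -0.11  1.55  0.76  1.74  2.25] 0.0 d [ 108. -142.   53.] r [-0.806  0.762 -0.188] el [0.27 0.02 0.72] [0.66 0.16 0.51]
8 grasp [ 0.605 -0.092  0.34 ] end [ 0.574 -0.194  0.34 ] q [-0.21  0.54 -0.1   1.54  0.86  1.76  2.38] 0.0 d [ 123. -163.   61.] r [-0.921  0.871 -0.214] el [0.29 0.02 0.71] [0.68 0.15 0.48]
```

Request:
send_rows([
  {"hand":30,"dx":15,"dy":-20,"dz":8,"rx":-0.115,"ry":0.109,"rz":-0.027},
  {"hand":30,"dx":31,"dy":-41,"dz":15,"rx":-0.23,"ry":0.218,"rz":-0.054},
  {"hand":30,"dx":46,"dy":-61,"dz":23,"rx":-0.345,"ry":0.327,"rz":-0.08},
  {"hand":30,"dx":61,"dy":-81,"dz":30,"rx":-0.46,"ry":0.436,"rz":-0.107},
  {"hand":30,"dx":77,"dy":-102,"dz":38,"rx":-0.576,"ry":0.545,"rz":-0.134},
])

```text
clock: 12.65
position: [0.5953, 0.0928, 0.4448]
orientation: [-1.17, 1.929, 0.296]
force: [0.0, -0.0, -1.1]
width: 0.0353
```

```bash
python3 - <<'E'
from go import log
log()
E
sed -i 's/,.25)/,.18)/;s/range(9)/range(6)/;s#i/8#i/5#' p2.py; python3 p2.py
```

```text
t 12.65 q [-0.2371  0.4223 -0.1408  1.5896  0.578   1.6434  1.9941] p [0.5953 0.0928 0.4448] F [ 0.0277 -0.0422 -1.1011] M [ 0.7799 -0.2427  0.0133] w 0.03530245793721462
[[-0.2122 -0.8174  0.5355]
 [-0.6191  0.5365  0.5735]
 [-0.7561 -0.2098 -0.6199]]
0 grasp [ 0.562 -0.003  0.328] end [ 0.515 -0.09   0.291] q [-0.24  0.42 -0.14  1.59  0.58  1.64  1.99] 0.0 d [0. 0. 0.] r [-0.  0.  0.] el [0.23 0.01 0.74] [0.62 0.17 0.55]
1 grasp [ 0.569 -0.022  0.315] end [ 0.523 -0.113  0.286] q [-0.23  0.46 -0.13  1.59  0.63  1.66  2.06] 0.0 d [ 20. -10.  11.] r [-0.069  0.065 -0.016] el [0.25 0.02 0.73] [0.64 0.17 0.52]
2 grasp [ 0.577 -0.04   0.303] end [ 0.534 -0.134  0.282] q [-0.22  0.5  -0.13  1.6   0.68  1.66  2.11] 0.0 d [ 39. -20.  22.] r [-0.138  0.131 -0.032] el [0.27 0.02 0.72] [0.65 0.16 0.49]
3 grasp [ 0.585 -0.058  0.292] end [ 0.545 -0.155  0.278] q [-0.22  0.53 -0.12  1.6   0.74  1.67  2.17] 0.0 d [ 59. -30.  32.] r [-0.207  0.196 -0.048] el [0.29 0.02 0.71] [0.66 0.16 0.47]
4 grasp [ 0.594 -0.075  0.281] end [ 0.559 -0.175  0.274] q [-0.21  0.57 -0.11  1.6   0.79  1.68  2.23] 0.0 d [ 79. -40.  43.] r [-0.276  0.261 -0.064] el [0.3  0.02 0.7 ] [0.67 0.15 0.44]
5 grasp [ 0.605 -0.092  0.27 ] end [ 0.574 -0.194  0.27 ] q [-0.21  0.61 -0.1   1.6   0.85  1.68  2.29] 0.0 d [ 98. -50.  54.] r [-0.345  0.327 -0.08 ] el [0.32 0.03 0.69] [0.68 0.15 0.41]
```

Request:
send_rows([
  {"hand":30,"dx":20,"dy":-10,"dz":11,"rx":-0.069,"ry":0.065,"rz":-0.016},
  {"hand":30,"dx":39,"dy":-20,"dz":22,"rx":-0.138,"ry":0.131,"rz":-0.032},
  {"hand":30,"dx":59,"dy":-30,"dz":32,"rx":-0.207,"ry":0.196,"rz":-0.048},
  {"hand":30,"dx":79,"dy":-40,"dz":43,"rx":-0.276,"ry":0.261,"rz":-0.064},
  {"hand":30,"dx":98,"dy":-50,"dz":54,"rx":-0.345,"ry":0.327,"rz":-0.08},
])

```text
clock: 13.28
position: [0.6444, 0.0367, 0.3474]
orientation: [-1.598, 2.16, 0.428]
force: [0.6, -0.5, -0.7]
width: 0.0352
```

```bash
python3 nx.py|tail -4; python3 - <<'E'
from h import *
s=get_image("scene");t=get_image("top")
crop(s,95,100,295,270,4,"pics/s10.png");crop(t,235,110,415,250,4,"pics/t10.png")
E
```

```text
final 0.12 [0.6438 0.0361 0.2875]
delta mm [30.7  0.4 51.4] rot [-0.001  0.001 -0.   ] |d| 59.9 deg 0.1
final 0 [0.6438 0.0361 0.1675]
delta mm [ 90.8   0.5 155.3] rot [-0.001  0.001 -0.   ] |d| 179.9 deg 0.1
```

View pics/s10.png

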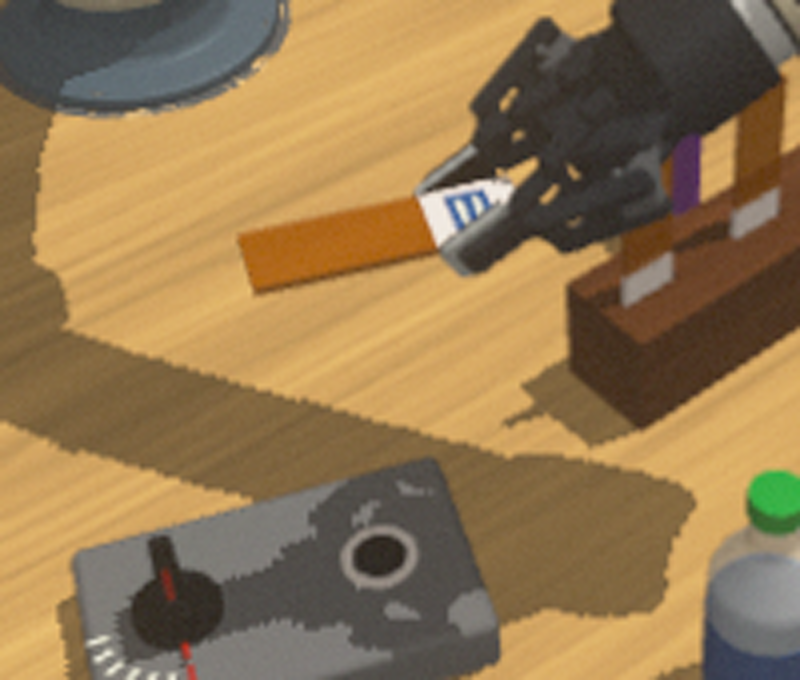

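View pics/t10.png

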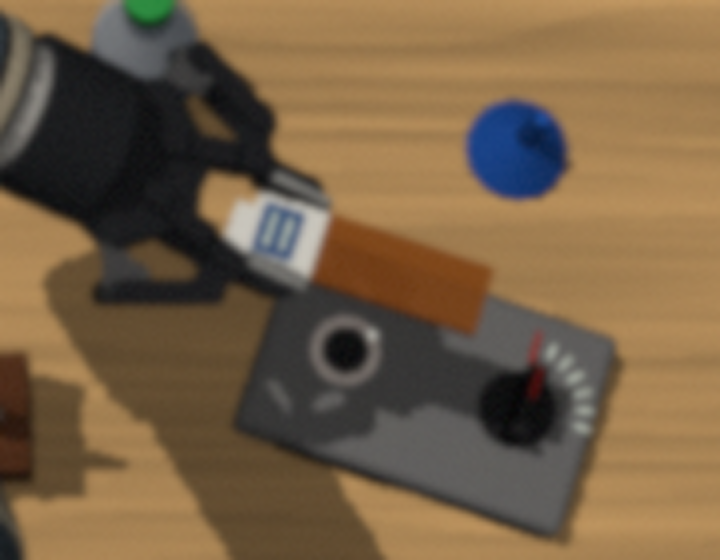

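```bash
cat > pf.py <<'E'
from ik import *
def cp(l,f,u0,v0): return (np.array(l,float)+.5)/f-.5+[u0,v0]
def fitplate(sc,tc,q=None):
    # order: end(+y), end(-y), boundary(+y), boundary(-y)
    L=np.array([(2.5,18,-65),(2.5,-18,-65),(2.5,18,20),(2.5,-18,20)])/1e3
    st=manip.get_state();T=R.from_rotvec(st["orientation"]).as_matrix();th=np.radians(30)
    P0=T@tool(np.eye(3),th,-1).T;g=st["position"]+.155*T[:,0];m0=g-P0[:,2]*.041
    def f(v):
        P=R.from_rotvec(v[3:]).as_matrix()@P0;X=L@P.T+m0+v[:3]
        return np.r_[(proj(X,"scene")-sc).ravel(),(proj(X,"top")-tc).ravel()]
    b=least_squares(f,np.zeros(6));P=R.from_rotvec(b.x[3:]).as_matrix()@P0;m=m0+b.x[:3]
    print("shift mm",b.x[:3]*1e3,"rot",b.x[3:],"rms",np.sqrt((b.fun**2).mean()));print(b.fun.reshape(-1,2).round(1).tolist())
    print("expected rms",np.sqrt((f(np.zeros(6))**2).mean()));print(f(np.zeros(6)).reshape(-1,2).round(1).tolist())
    print("P",P,"filter_middle",m-P[:,2]*.0225,"expected",m0-P0[:,2]*.0225)
    return P,m
E
python3 - <<'E'
from pf import *
fitplate(cp([(256,292),(240,235),(436,248),(418,193)],4,95,100),cp([(492,267),(474,333),(330,213),(311,277)],4,235,110))
E
```

```text
shift mm [1.3977 3.7944 0.6987] rot [ 0.0383  0.118  -0.0213] rms 0.39847719085995464
[[0.1, 0.2], [-0.4, -0.0], [1.1, -0.0], [0.1, -0.1], [0.7, 0.2], [0.4, 0.4], [0.1, -0.3], [-0.5, 0.2]]
expected rms 1.6675516146945037
[[-2.0, 0.5], [-2.4, 2.0], [-1.0, -0.4], [-2.2, 1.3], [2.8, 0.2], [2.4, 1.0], [1.8, 0.5], [1.4, 1.7]]
P [[ 0.1184  0.9412  0.3166]
 [-0.0406 -0.3139  0.9486]
 [ 0.9921 -0.1251  0.001 ]] filter_middle [ 0.5864 -0.1488  0.2685] expected [ 0.5854 -0.1528  0.2678]
```

Request:
send_rows([
  {"hand":30,"dx":20,"dy":0,"dz":34,"rx":0,"ry":0,"rz":0},
  {"hand":30,"dx":40,"dy":0,"dz":68,"rx":0,"ry":0,"rz":0},
  {"hand":30,"dx":61,"dy":0,"dz":103,"rx":0,"ry":0,"rz":0},
  {"hand":30,"dx":71,"dy":0,"dz":120,"rx":0,"ry":0,"rz":0},
  {"hand":30,"dx":71,"dy":0,"dz":120,"rx":0,"ry":0,"rz":0},
])

```text
clock: 14.0
position: [0.6445, 0.0367, 0.2095]
orientation: [-1.595, 2.158, 0.427]
force: [0.3, 0.2, -0.3]
width: 0.035
```

```bash
python3 nx.py|sed -n '1,4p;13,20p'; python3 - <<'E'
from h import *
s=get_image("scene");t=get_image("top")
crop(s,95,160,295,300,4,"pics/s11.png");crop(t,255,120,400,240,5,"pics/t11.png")
E
```

```text
t 14.0 q [-0.2073  0.7828 -0.0978  1.652   0.8619  1.5331  2.1126] p [0.6445 0.0367 0.2095] F [ 0.3087  0.2196 -0.2649] M [ 1.0381 -0.2505  0.0118] w 0.0350084626534322
[[-0.253  -0.9556  0.1509]
 [-0.8262  0.2946  0.4803]
 [-0.5034 -0.0031 -0.864 ]]
delta mm [-38.6   0.3 -67.8] rot [-0.004  0.004 -0.   ] |d| 78.0 deg 0.3
final 0 [0.6438 0.0361 0.1675]
delta mm [21.8  0.7 35.9] rot [-0.004  0.004 -0.   ] |d| 42.0 deg 0.3
```

View pics/s11.png

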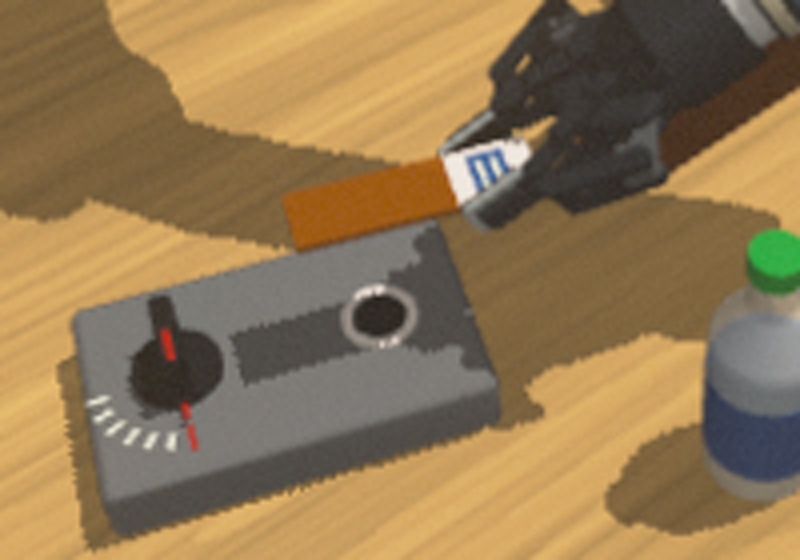

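View pics/t11.png

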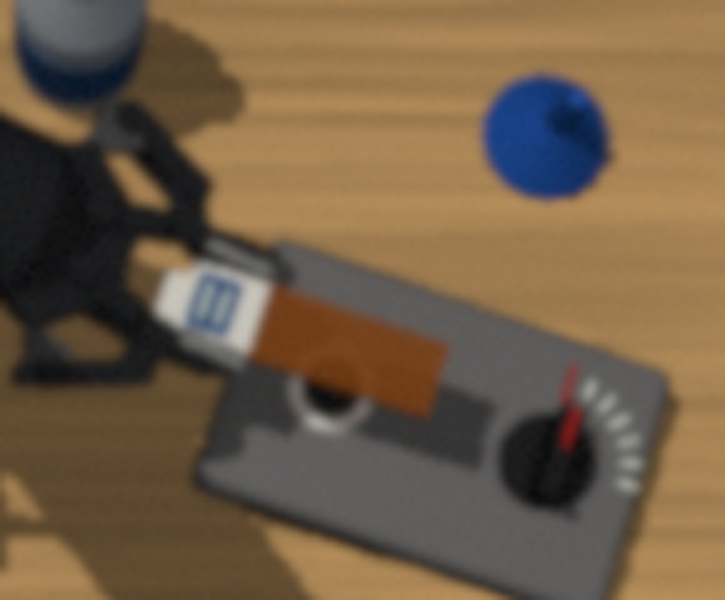

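Request:
send_rows([
  {"hand":30,"dx":10,"dy":0,"dz":17,"rx":0,"ry":0,"rz":0},
  {"hand":30,"dx":20,"dy":0,"dz":33,"rx":0,"ry":0,"rz":0},
  {"hand":30,"dx":20,"dy":0,"dz":33,"rx":0,"ry":0,"rz":0},
])

```text
clock: 14.48
position: [0.6441, 0.0357, 0.1695]
orientation: [-1.595, 2.16, 0.429]
force: [0.5, -0.5, -0.1]
width: 0.0353
```

```bash
python3 nx.py|sed -n '1,4p;13,20p'; cat > sil.py <<'E'
from pf import *
from scipy.optimize import minimize
import sys
tag=sys.argv[1]
st=manip.get_state();T=R.from_rotvec(st["orientation"]).as_matrix()
P0=T@tool(np.eye(3),np.radians(30),-1).T;g=st["position"]+.155*T[:,0];m0=g-P0[:,2]*.041
M={}
for c in("scene","top"):
    im=get_image(c);hsv=cv2.cvtColor(im,cv2.COLOR_RGB2HSV);m=((hsv[...,1]>150)&(hsv[...,0]<20)&(hsv[...,2]>40)).astype(np.uint8)
    X=proj(m0,c)[0].astype(int)
    n,lab,stt,cen=cv2.connectedComponentsWithStats(m)
    near=np.zeros_like(m);cv2.circle(near,tuple(int(v) for v in X),45,1,-1)
    k=max(range(1,n),key=lambda i:((lab==i)&(near>0)).sum());M[c]=(cv2.resize((lab==k).astype(np.float32),None,fx=4,fy=4,interpolation=cv2.INTER_LINEAR)>.5)
    o=im.copy();o[lab==k]=(0,255,0);print(c,"area",(lab==k).sum())
    u,v=X;crop(np.hstack([im[v-50:v+50,u-60:u+60],o[v-50:v+50,u-60:u+60]]),0,0,240,100,3,f"pics/{tag}_{c}.png")
B=np.array([(x,y,z) for x in(-2.5,2.5) for y in(-18,18) for z in(-65,20)])/1e3
def cost(v):
    v=np.array(v)*[.005,.005,.005,.05,.05,.05];P=R.from_rotvec(v[3:]).as_matrix()@P0;X=B@P.T+m0+v[:3];t=0
    for c in M:
        h=cv2.convexHull((((proj(X,c)+.5)*4-.5)*16).astype(np.float32)).round().astype(np.int32)
        r=np.zeros(M[c].shape,np.uint8);cv2.fillConvexPoly(r,h,1,shift=4);t+=np.logical_xor(r>0,M[c]).sum()/16
    return t
print("cost0",cost(np.zeros(6)))
b=min((minimize(cost,x0,method="Powell",options=dict(maxiter=60)) for x0 in(np.zeros(6),np.array([0,.8,0,0,0,0]),np.array([0,.8,0,.5,1.,0]))),key=lambda b:b.fun)
v=b.x*[.005,.005,.005,.05,.05,.05];P=R.from_rotvec(v[3:]).as_matrix()@P0
print("cost",b.fun,"shift mm",v[:3]*1e3,"rot",v[3:]);print("px",P[:,0],"pz",P[:,2],"filter_middle",m0+v[:3]-P[:,2]*.0225,"nominal",m0-P0[:,2]*.0225)
E
python3 sil.py a
```

```text
t 14.475 q [-0.2077  0.8386 -0.0953  1.6565  0.8694  1.4938  2.0698] p [0.6441 0.0357 0.1695] F [ 0.4672 -0.4862 -0.1312] M [ 1.0558 -0.3233  0.0442] w 0.035335310221584496
[[-0.2539 -0.9557  0.149 ]
 [-0.8263  0.2944  0.4802]
 [-0.5028 -0.0012 -0.8644]]
delta mm [ -59.6    0.2 -101.8] rot [-0.002  0.003 -0.001] |d| 118.0 deg 0.2
final 0 [0.6438 0.0361 0.1675]
delta mm [0.7 0.4 1.9] rot [-0.002  0.003 -0.001] |d| 2.1 deg 0.2
scene area 592
top area 495
cost0 217.6875Traceback (most recent call last):
  File "sil.py", line 24, in <module>
    b=min((minimize(cost,x0,method="Powell",options=dict(maxiter=60)) for x0 in(np.zeros(6),np.array([0,.8,0,0,0,0]),np.array([0,.8,0,.5,1.,0]))),key=lambda b:b.fun)
  File "sil.py", line 24, in <genexpr>
    b=min((minimize(cost,x0,method="Powell",options=dict(maxiter=60)) for x0 in(np.zeros(6),np.array([0,.8,0,0,0,0]),np.array([0,.8,0,.5,1.,0]))),key=lambda b:b.fun)
           ~~~~~~~~^^^^^^^^^^^^^^^^^^^^^^^^^^^^^^^^^^^^^^^^^^^^^^^^^^
    res = _minimize_powell(fun, x0, args, callback, bounds, **options)
    fval, x, direc1 = _linesearch_powell(fun
[... 774 characters left out ...]
^^
    xa, xb, xc, fa, fb, fc, funcalls = self.get_bracket_info()
                                       ~~~~~~~~~~~~~~~~~~~~~^^
    xa, xb, xc, fa, fb, fc, funcalls = bracket(func, args=args)
                                       ~~~~~~~^^^^^^^^^^^^^^^^^
    fa = func(*(xa,) + args)
    return func(p + alpha*xi)
    fx = function(np.copy(x), *(wrapper_args + args))
  File "sil.py", line 20, in cost
    h=cv2.convexHull((((proj(X,c)+.5)*4-.5)*16).astype(np.float32)).round().astype(np.int32)
                        ~~~~^^^^^
  File "h.py", line 6, in proj
    k=get_calibration(c);T=np.linalg.inv(k["world_from_camera"]);P=np.atleast_2d(P)
ValueError: time passes only in moves, steps and waits
```

View pics/a_scene.png

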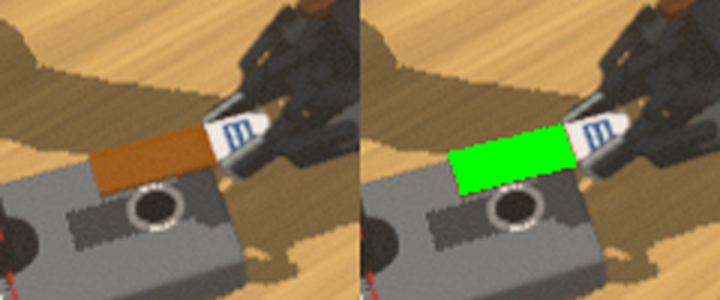

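View pics/a_top.png

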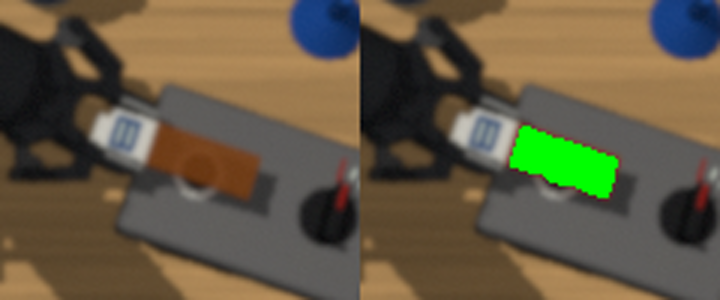

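```bash
python3 - <<'E'
t=open('h.py').read()
t=t.replace("import cv2,numpy as np\n","import cv2,numpy as np,functools\nget_calibration=functools.lru_cache(None)(get_calibration)\n",1)
open('h.py','w').write(t)
E
sed -i 's/&(hsv\[...,2\]>40)).astype(np.uint8)/\&(hsv[...,2]>40)).astype(np.uint8);m=cv2.morphologyEx(m,cv2.MORPH_CLOSE,np.ones((3,3),np.uint8))/' sil.py
python3 sil.py b
```

```text
scene area 595
top area 492
cost0 224.1875
cost 131.0 shift mm [-1.2055  2.4874 -0.6474] rot [-0.051   0.0326 -0.0067]
px [0.0276 0.0482 0.9985] pz [ 0.3     0.9524 -0.0542] filter_middle [ 0.5857 -0.1505  0.0936] nominal [ 0.587  -0.153   0.0929]
```

```bash
cat > ov.py <<'E'
from pf import *
st=manip.get_state();T=R.from_rotvec(st["orientation"]).as_matrix()
P0=T@tool(np.eye(3),np.radians(30),-1).T;g=st["position"]+.155*T[:,0];m0=g-P0[:,2]*.041
out=[]
for c in("scene","top"):
    im=get_image(c);np.save(f"{c}_f.npy",im);I=cv2.resize(im[:,:,::-1],None,fx=8,fy=8,interpolation=cv2.INTER_CUBIC)
    J=I.copy()
    for x,col in((2.5,(0,255,0)),(-2.5,(255,255,0))):
        L=np.array([(x,18,-65),(x,-18,-65),(x,-18,20),(x,18,20)])/1e3
        h=((proj(L@P0.T+m0,c)+.5)*8-.5).round().astype(np.int32);cv2.polylines(J,[h],True,col,1)
    u,v=(proj(m0-P0[:,2]*.02,c)[0]*8).astype(int)
    cv2.imwrite(f"pics/ov_{c}.png",np.vstack([I[v-190:v+190,u-350:u+350],J[v-190:v+190,u-350:u+350]])[:, :][0:760])
    cv2.imwrite(f"pics/ov_{c}.png",cv2.resize(cv2.imread(f"pics/ov_{c}.png"),(552,600)))
    cv2.imwrite(f"pics/pl_{c}.png",I[v-230:v+230,u-350:u+350]);print(c,"pl origin",u-350,v-230)
E
python3 ov.py
```

```text
scene pl origin 1164 1553
top pl origin 2237 1311
```

View pics/ov_scene.png

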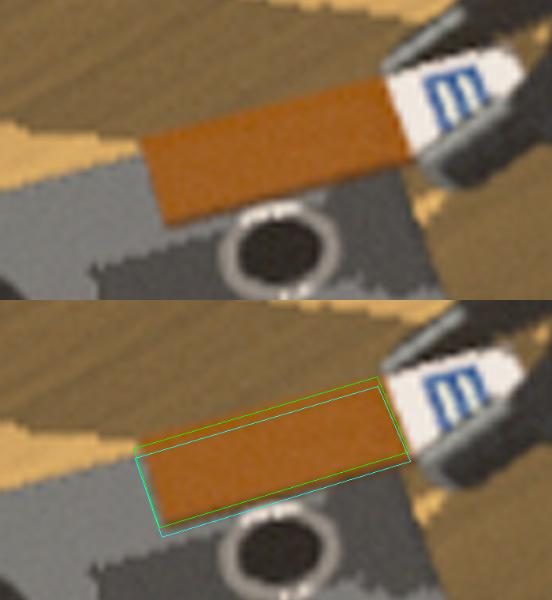

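View pics/ov_top.png

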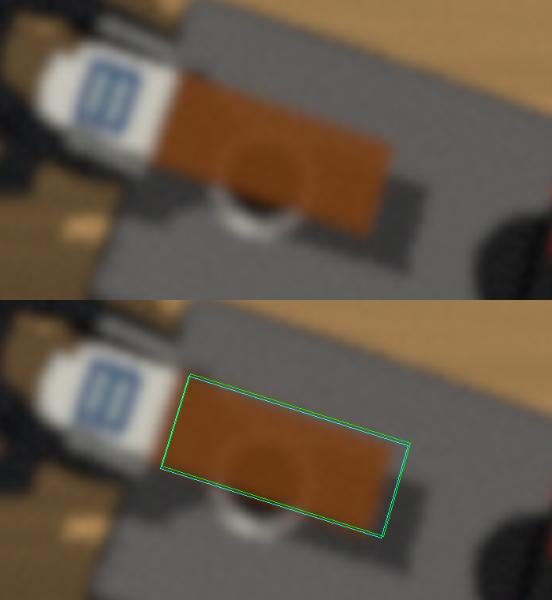

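View pics/pl_scene.png

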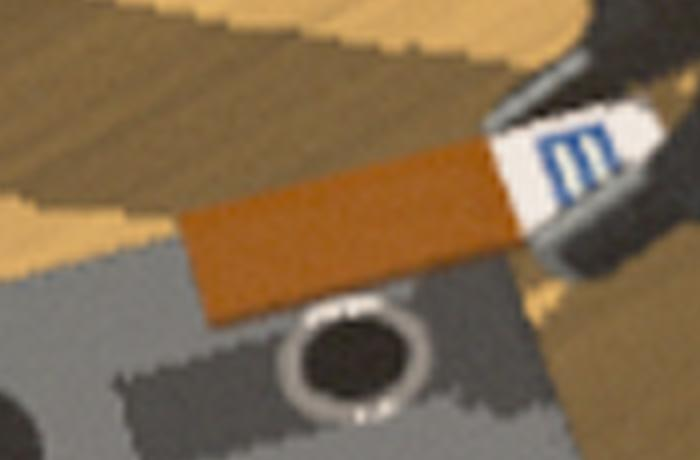

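View pics/pl_top.png

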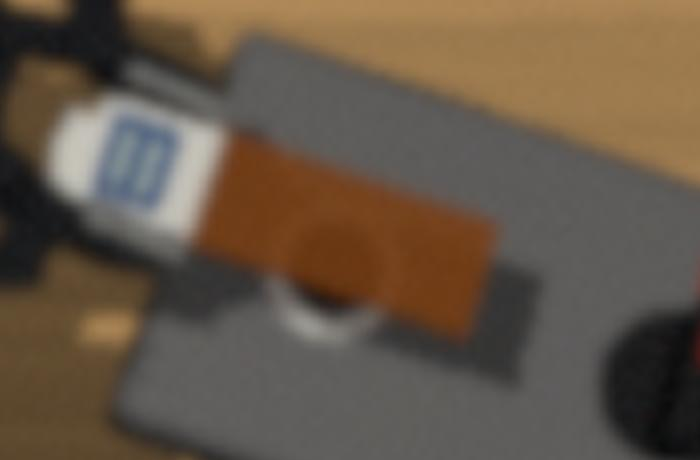

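```bash
cat > cf.py <<'E'
from pf import *
st=manip.get_state();T=R.from_rotvec(st["orientation"]).as_matrix()
P0=T@tool(np.eye(3),np.radians(30),-1).T;g=st["position"]+.155*T[:,0];m0=g-P0[:,2]*.041
sc=cp([(1164+180,1553+214),(1164+212,1553+328),(1164+490,1553+138),(1164+526,1553+243)],8,0,0)
tc=cp([(2237+498,1311+222),(2237+470,1311+342),(2237+228,1311+133),(2237+195,1311+250)],8,0,0)
Ls=np.array([(2.5,-18,-65),(-2.5,18,-65),(2.5,-18,20),(-2.5,18,20)])/1e3
Lt=np.array([(2.5,18,-65),(2.5,-18,-65),(2.5,18,20),(2.5,-18,20)])/1e3
def f(v,roll=True):
    P=R.from_rotvec(v[3:6]).as_matrix()@P0;X=m0+v[:3]
    return np.r_[(proj(Ls@P.T+X,"scene")-sc+v[6:8]).ravel(),(proj(Lt@P.T+X,"top")-tc+v[8:10]).ravel(),v[6:]/1.0]
b=least_squares(f,np.zeros(10));v=b.x;P=R.from_rotvec(v[3:6]).as_matrix()@P0
J=b.jac;cov=np.linalg.inv(J.T@J)*.5**2
print("shift",v[:3]*1e3,"rot",v[3:6],"sd rot",np.sqrt(np.diag(cov))[3:6],"bias px",v[6:],"rms",np.sqrt((b.fun[:16]**2).mean()))
print("px",P[:,0],"pz",P[:,2],"fm",m0+v[:3]-P[:,2]*.0225,"nom px",P0[:,0],"pz",P0[:,2])
print(b.fun[:16].reshape(-1,2).round(1).tolist())
E
python3 cf.py
```

```text
shift [-0.3174  3.6897 -2.0679] rot [-0.0367  0.0112 -0.0171] sd rot [0.0242 0.0482 0.0103] bias px [-0.1998 -0.0714 -0.1458 -0.1722] rms 0.3413048381631028
px [0.0045 0.0332 0.9994] pz [ 0.3105  0.95   -0.033 ] fm [ 0.5867 -0.1491  0.0925] nom px [-0.007  -0.0034  1.    ] pz [0.2944 0.9557 0.0053]
[[-0.1, 0.2], [0.1, -0.0], [-0.1, -0.2], [0.3, 0.1], [1.0, 0.3], [-0.0, -0.1], [-0.1, 0.1], [-0.7, -0.1]]
```

```bash
python3 - <<'E'
from h import *
st=manip.get_state();T=R.from_rotvec(st["orientation"]).as_matrix();p=st["position"]
fm=np.array([.5865,-.150,.0925]);l=T.T@(fm-p);dR=R.from_rotvec([0,-.03,0]).as_matrix()
pn=np.array([.5855,-.1535,.09])-T@dR@l
print((T.T@(pn-p)*1e3).round(1))
E
```

```text
[ 3.6 -0.1 -5.9]
```

Request:
send_rows([
  {"hand":30,"dx":2,"dy":0,"dz":-3,"rx":0,"ry":-0.015,"rz":0},
  {"hand":30,"dx":3.5,"dy":0,"dz":-6,"rx":0,"ry":-0.03,"rz":0},
  {"hand":30,"dx":3.5,"dy":0,"dz":-6,"rx":0,"ry":-0.03,"rz":0},
  {"hand":30,"dx":3.5,"dy":0,"dz":-6,"rx":0,"ry":-0.03,"rz":0},
  {"hand":30,"dx":3.5,"dy":0,"dz":-6,"rx":0,"ry":-0.03,"rz":0},
])

```text
clock: 15.4
position: [0.643, 0.0301, 0.175]
orientation: [-1.578, 2.134, 0.447]
force: [-0.7, 0.4, -0.1]
width: 0.035
```

```bash
python3 nx.py|sed -n '1,4p'; python3 sil.py c; python3 ov.py; python3 - <<'E'
from h import *
cv2.imwrite("pics/full_s.png",cv2.resize(np.load("scene_f.npy")[:,:,::-1],(800,600)))
E
```

```text
t 15.4 q [-0.1927  0.8221 -0.1028  1.6652  0.8646  1.4693  2.0761] p [0.643  0.0301 0.175 ] F [-0.6605  0.3771 -0.0637] M [ 1.0149 -0.2845 -0.024 ] w 0.034994234115926615
[[-0.2472 -0.9557  0.1597]
 [-0.8112  0.2942  0.5054]
 [-0.53   -0.0046 -0.848 ]]
scene area 590
top area 494
cost0 210.5625
cost 128.875 shift mm [-0.0877  2.6217  0.8098] rot [-0.0322  0.0007 -0.0207]
px [-0.0143  0.0003  0.9999] pz [0.3136 0.9495 0.0041] filter_middle [ 0.5855 -0.1535  0.0922] nominal [ 0.5861 -0.1562  0.0907]
scene pl origin 1151 1563
top pl origin 2247 1318
```

View pics/pl_scene.png

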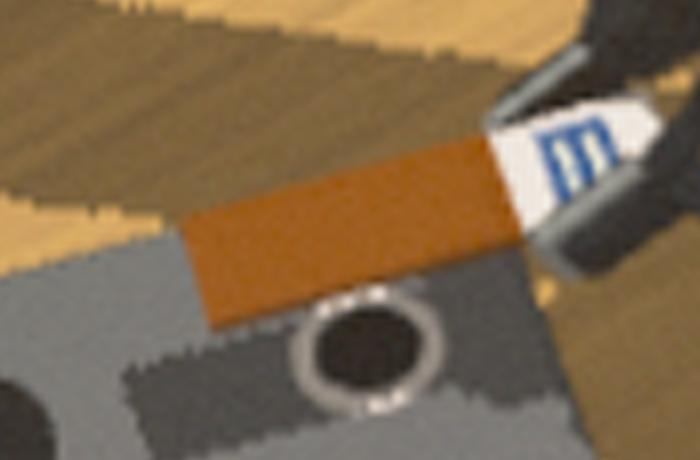

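View pics/pl_top.png

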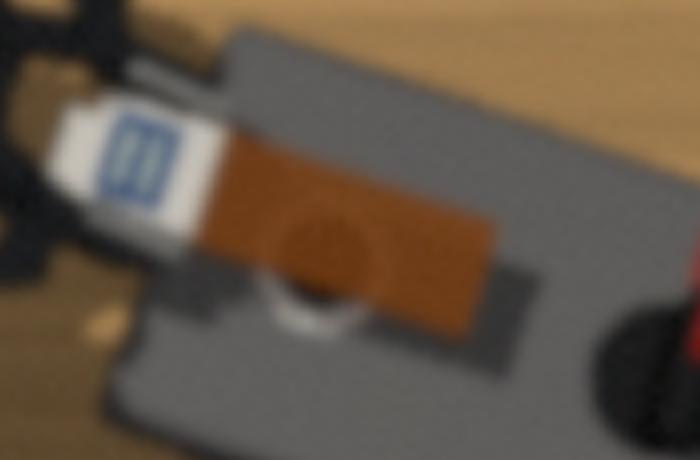

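View pics/full_s.png

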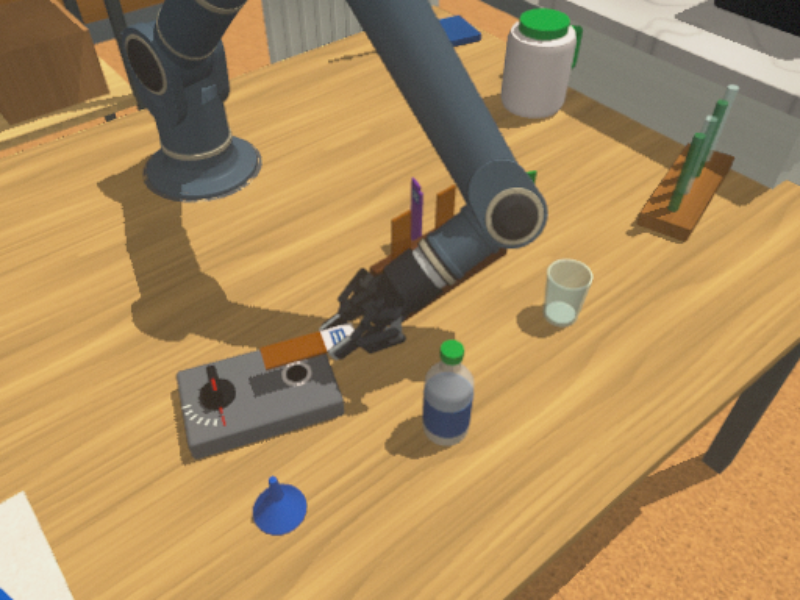

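Request:
send_rows([
  {"hand":30,"dx":2.5,"dy":0,"dz":4,"rx":0,"ry":0,"rz":0},
  {"hand":30,"dx":5,"dy":0,"dz":8.5,"rx":0,"ry":0,"rz":0},
  {"hand":30,"dx":5,"dy":0,"dz":8.5,"rx":0,"ry":0,"rz":0},
  {"hand":30,"dx":5,"dy":0,"dz":8.5,"rx":0,"ry":0,"rz":0},
  {"hand":30,"dx":5,"dy":0,"dz":8.5,"rx":0,"ry":0,"rz":0},
])

```text
clock: 16.23
position: [0.6433, 0.0303, 0.1654]
orientation: [-1.578, 2.134, 0.447]
force: [-0.9, -0.7, 0.1]
width: 0.0351
```

```bash
python3 nx.py|sed -n '1,4p'; python3 sil.py d; python3 ov.py
```

```text
t 16.225 q [-0.1933  0.8362 -0.102   1.6648  0.8668  1.4602  2.0654] p [0.6433 0.0303 0.1654] F [-0.8736 -0.6874  0.0805] M [ 0.9914 -0.2315  0.007 ] w 0.035117738490762336
[[-0.2471 -0.9557  0.1601]
 [-0.8112  0.2944  0.5053]
 [-0.53   -0.005  -0.848 ]]
scene area 549
top area 478
cost0 188.5625
cost 133.25 shift mm [-0.5873  2.502  -0.9222] rot [-0.043  -0.0763 -0.0159]
px [-0.0914  0.0118  0.9957] pz [0.3072 0.9515 0.0169] filter_middle [ 0.5854 -0.1535  0.0805] nominal [ 0.5863 -0.1561  0.081 ]
scene pl origin 1156 1586
top pl origin 2242 1323
```

View pics/pl_scene.png

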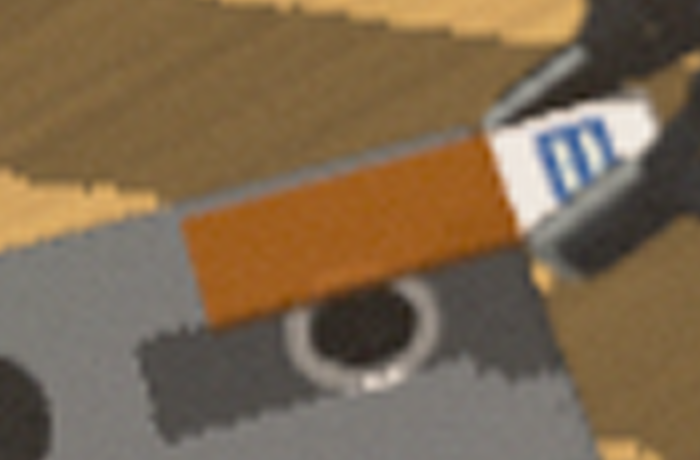

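View pics/pl_top.png

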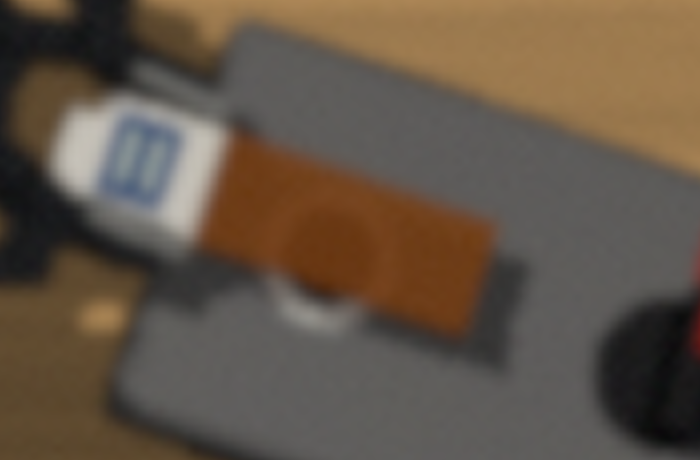

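```bash
python3 - <<'E'
from h import *
for c,o in(("scene",(1156,1586)),("top",(2242,1323))):
    print(c,(proj([[.5855,-.1535,.083],[.5855,-.1535,.04],[.5955,-.1535,.083],[.5855,-.1435,.083]],c)+.5)*8-.5-o)
E
```

```text
scene [[350.9183 225.4243]
 [367.3459 324.833 ]
 [371.5335 248.3133]
 [382.5166 207.157 ]]
top [[353.9972 237.5893]
 [334.0868 261.2559]
 [353.5057 203.8949]
 [320.0034 237.2534]]
```

```bash
python3 - <<'E'
from cell import manip
s=manip.get_state();print(s["clock"],s["width"],s["position"]);print(manip.sign_off())
E
```

```text
16.425 0.03495032797022352 [0.64321613 0.03027627 0.16540244]
the job is handed in; nothing more can be done
None
```

The job is handed in at 16.4 s of the 56 s allowed, with the arm still holding the plate over the light window.

- **Knob:** I turned it anticlockwise until the stop pushed back with about 0.9 N m. After release, the picture showed the red pointer in line with the red tick.
- **Plate:** I gripped the plate with the notch by the long edges of its frosted end. I lifted it out and turned it level with the label up. It was gripped about 3 mm nearer its middle than planned. I corrected its position for this, and took out a slight tilt along its length.
- **Last checks:** The middle of the amber glass is within about 2 mm of the window centre as I measured it, and 40 mm above it. Camera calibration is only good to about 2 mm. The fingers read 35 mm on the 36 mm plate, and the outside force was about 1 N, so nothing is touching.
- **What disagreed:** The image fits of sideways tilt were noisy, between about −0.09 and +0.13 rad from one fit to the next, averaging near zero. I relied on the grip for that direction and did not correct it. Fits of the tilt along the length also varied; the last one gave 0.02 rad.

In the pictures I took during the job, nothing else had moved. I checked that by eye and did not measure it.

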